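Knock a turned knob out of its jig

TASK

Hold the mallet and strike the knock-out jig's red sprung pin down with a brisk blow of the rubber face (no slow push, and never with the gripper), so that the pin stays down and the sunken turned knob rises from its well. Then stand the mallet back on its rubber face on the bench, and set the knob down, without dropping it, in the empty compartment of the plywood parts box. Do not topple the glue bottle.

Things in the scene. Friction and masses are not known exactly. Their poses are not given: they have to be found in the camera images.
- jig: Knock-out jig, fixed to the bench: pale wooden block 110 (x) x 210 (y) x 60 mm on a plywood base 150 x 250 x 12 mm; the block's top is 72 mm above the bench. Origin: under the centre of the base. The knob's well is at its +y end (55 mm from the centre), the pin at its -y end (55 mm from the centre).
- well_mouth (a point): Centre of the mouth of the well, level with the block's top: a round hole 36 mm across. Axes as the jig.
- pin (a joint): Travel of the red sprung pin, in m: 0 = up, 0.024 = fully down. It pushes back with about 7 N at the top, less as it goes down; past 17 mm an over-centre mechanism pulls it home and holds it down with about 2.5 N; short of that it springs up again. On the way down it lifts the knob through a rocker, by 1.25 times the pin's travel (30 mm in all).
- pin_top (a point): Centre of the top of the pin's red cap, which moves with it. The cap is a disc 30 mm across and 10 mm thick; its top is 36 mm above the block's top (108 mm above the bench) when up and 12 mm above the block's top (84 mm above the bench) when fully down.
- knob: Turned dark wooden knob, an upright cylinder 32 mm across and 50 mm high with a small brass disc on top, about 35 g, loose in the well. Origin: centre of its underside, z up. Before the blow its top is 2 mm below the block's top; after it, it stands 28 mm above the block's top.
- knob_center (a point): Middle of the knob, 25 mm above its underside.
- mallet: Joiner's mallet, about 0.32 kg, standing on its black rubber striking face. Head 60 (x) x 48 (y) x 84 mm (z); dark handle along +x from the head, from 30 to 200 mm from the head's axis, 18 mm wide (y) and 24 mm high (z), its middle 45 mm above the striking face. Origin: centre of the striking face (underside of the head); z points up out of the head's other end.
- mallet_grip (a point): Point in the middle of the handle close to the head, 46 mm along +x from the head's axis and 45 mm above the striking face. Axes as the mallet.
- parts_box: Plywood parts box, fixed, 220 (x) x 150 (y) x 70 mm high, walls 7 mm. Origin: under its centre. Its +x compartment is full of turned parts; the -x compartment is empty.
- box_drop (a point): Centre of the floor of the empty compartment, 7 mm above the bench; the compartment is 134 mm (x) by 136 mm (y) inside, 63 mm deep. Axes as the box.
- glue_bottle: White glue bottle with an orange cap, 54 mm across, 160 mm high, standing on the bench beyond the jig. Origin: centre of its underside.
Things that resemble listed ones, but are neither listed nor needed, are in the scene too. Several things have the shape of the knob; the one meant has the colours described above.

How it is judged:
By the outcome, as a careful person would: the job done as asked, in the order asked, and still so for the second after the job is handed in, with the robot touching nothing.
It also fails if it takes over 54 s, if anything falls off the work surface, if the arm or the gripper's body presses on something with over 40 N, if the wrist force passes 120 N, or if a joint passes its speed limit or range.

ROBOT

A 6-joint arm with a two-finger parallel gripper is mounted at the origin on the work surface. World frame = base frame: x ahead of the robot, y to its left, z up, the work surface at z = 0. Lengths are in mm, angles in rad, forces in N, time in s.
With the tool pointing down it reaches from about 275 to 750 mm from the base axis. Payload 10.2 kg.
Tool frame: the origin (TCP) lies at the very end of the fingers, on their centre line; the grasp point (between the pads) lies behind it (ctrl.grasp_offset is the z of the grasp point in the tool frame, in mm); z points along the fingers, y is the direction in which the jaws open and shut (so a half turn about z gives the same grasp; the last joint's range is limited). The gripper opens to 85 mm and grips with 20 to 120 N. Pads are 22 mm wide; open, the fingers measure 114 mm over their backs; the gripper's body (76 mm by 85 mm) begins 54 mm behind the grasp point. The pads swing forward as they close: fully open they stand 13 mm farther back than shut.
Start: joints at [0.96, 0.313, 1.498, -0, 1.331, -0.223], TCP at [198.543, 486.016, 231.294] pointing down, gripper open.
Joint ranges: [-2.94, 2.94], [-0.97, 2.17], [0.19, 2.56], [-1.23, 4.37], [0.02, 3.11], [-2.88, 2.88]. Speed limits (rad/s): [2.39, 2.39, 3.01, 3.14, 3.14, 3.14].

INTERFACE

Orientations are given as a unit quaternion [w, x, y, z].
In Python, from rig import ctrl, capture, job gives the robot as it stands. The module is installed in compiled form; this text tells all that it offers.
- The arm moves only by the tool move_arm, never from a script. Its argument "series" is a list of rows, each a list of 7 numbers: the turn, a rotation vector about the tool's x, y, z in rad, then the shift along the tool's x, y, z in cm, then the opening, from 0 (shut) to 1 (fully open). A call has 1 to 5 rows; each row is the pose to reach, as a shift and turn from the pose measured when the call began, along the tool's axes at that moment; what a row does not reach only later rows make up. A row lasts 1/12 s, in which the tool goes at most 41.7 mm and 7.16 degrees, less where a joint would pass 70% of its speed; a pose out of reach is approached as far as the arm can. A call with a gripper value outside its range is refused whole. The fingers move at their own pace and stop on an object; "grip_force" is the grip in N (left out, the last holds). Time passes only in rows, so rows that repeat a pose let the fingers close. It gives the time, the measured TCP pose, the force and the opening at its end, in the units of the state.
- ctrl.sense(): the state, without advancing time (a new reading comes with each control period).
- capture(name): name is "scene" or "side" or "wrist"; returns a dict with "frame" (480x640x3 uint8, red, green, blue), "mtx" (3x3 intrinsics, pixels), "R" (3x3) and "t" (3): a world point X has camera coordinates R X + t. Camera axes: x right, y down, z forward; pixel columns grow to the right and rows downward; lengths in mm; the calibration is good to about 2 mm. A picture is of the moment at which its call begins. There is no depth.
- job.finish_job(): hands the job in, once; it reports no verdict.
The state is a dict: "time_s": time; "joints": joint angles; "dq": joint speeds; "tau": joint torques, N m; "eef_pos": TCP position; "ee_rot": TCP orientation; "force": force on the tool from outside, world axes, zero at the start; "wrist_torque": the same for the moment, N m; "grip_width": opening from 0.0 (shut) to 1.0 (fully open).
Only numpy, scipy, OpenCV 4.12 (cv2) and the standard library are available. Lean on these libraries where they do the work, as an engineer would, in place of code of your own. Each camera call takes 0.05 s, during which the arm holds its last target.

## Working session

There is one attempt and no reset: what is moved stays moved. The work goes in short steps, Python scripts to look and compute and a tool call to move; the robot and the scene stay as the last step left them, time stands still between calls to the robot, and variables do not carry over. Pictures are saved under pics/ and viewed, and the job is handed in when it is done.

Besides the shell and the picture viewer there is one more tool, called after "Emit:" by a JSON object that holds its "method" and its "body". move_arm: Moves the arm, as the interface text tells. Its arguments: {"type":"object","properties":{"series":{"type":"array","items":{"type":"array","items":{"type":"number"}}},"grip_force":{"type":"number"}},"required":["series"]}

```bash
mkdir -p pics; ls; python3 - <<'E'
from rig import ctrl, capture, job
import cv2, json, numpy as np
s=ctrl.sense(); print({k:np.round(v,3).tolist() for k,v in s.items()}, ctrl.grasp_offset)
for n in ("scene","side","wrist"):
    c=capture(n); cv2.imwrite(f"pics/{n}0.png",c["frame"][:,:,::-1])
    np.savez(f"{n}0.npz",**c); print(n,np.round(c["mtx"],1).tolist(),np.round(c["R"],3).tolist(),np.round(c["t"],1).tolist())
E
```

```text
pics
{'time_s': 0.0, 'joints': [0.96, 0.313, 1.498, 0.0, 1.331, -0.223], 'dq': [0.001, 0.0, -0.0, -0.0, -0.0, 0.001], 'tau': [0.001, -41.226, -25.975, -0.0, 0.004, 0.0], 'eef_pos': [198.39, 485.799, 230.736], 'ee_rot': [-0.0, 0.193, 0.981, -0.001], 'force': [-0.799, 0.677, -0.436], 'wrist_torque': [-0.027, 0.029, -0.054], 'grip_width': 1.002} -18.700000000000003
scene [[617.8, 0.0, 324.4], [0.0, 617.8, 238.9], [0.0, 0.0, 1.0]] [[0.506, 0.863, -0.01], [0.71, -0.423, -0.563], [-0.49, 0.278, -0.827]] [-298.2, -392.9, 1844.7]
side [[512.8, 0.0, 315.6], [0.0, 512.8, 235.2], [0.0, 0.0, 1.0]] [[-0.981, -0.191, -0.017], [-0.128, 0.717, -0.685], [0.143, -0.671, -0.728]] [585.8, 151.6, 911.1]
wrist [[347.8, 0.0, 313.2], [0.0, 347.8, 244.5], [0.0, 0.0, 1.0]] [[0.378, 0.926, -0.001], [0.876, -0.357, 0.324], [0.299, -0.124, -0.946]] [-526.0, -42.1, 380.9]
```

View pics/scene0.png

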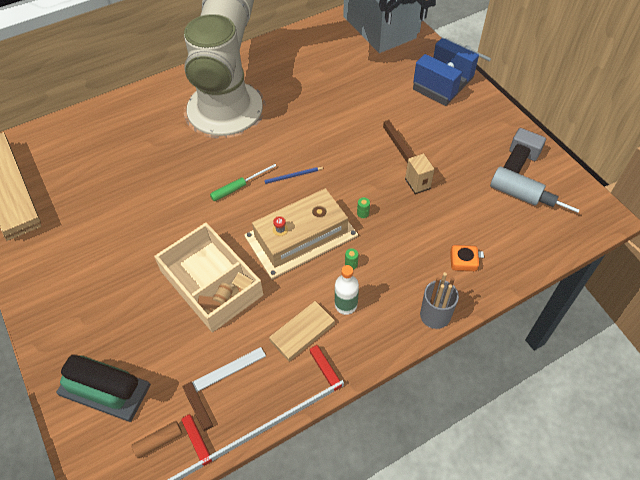

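View pics/side0.png

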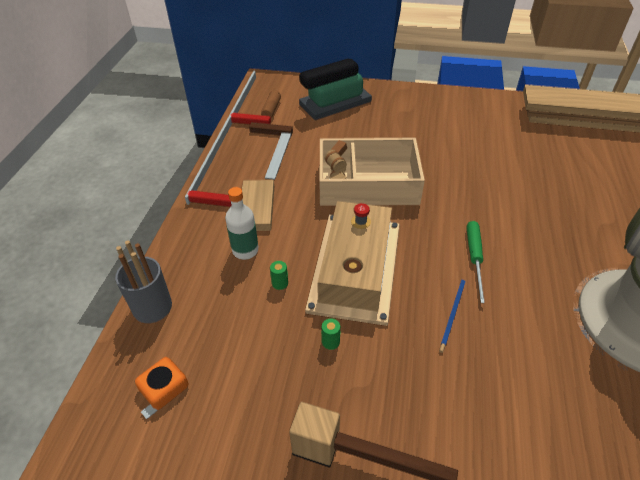

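View pics/wrist0.png

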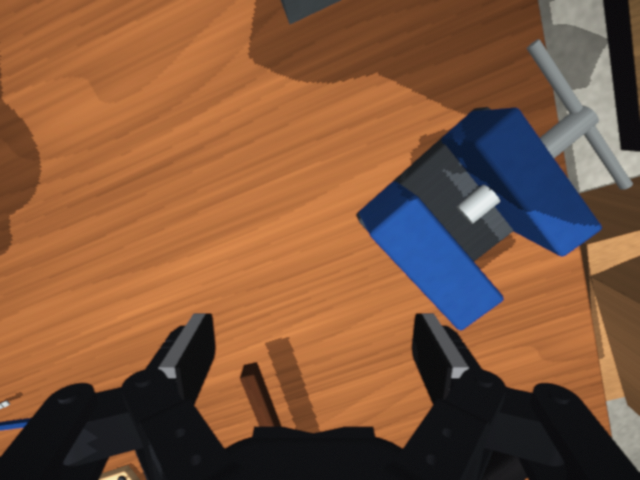

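The three views show the mallet (scene ~(420,172), side ~(315,433)), the jig with its red pin (scene ~(280,223), side ~(361,212)), the box, and the bottle. I'll zoom in to measure them.

```bash
cat > h.py <<'E'
import numpy as np, cv2
from scipy.optimize import least_squares
def load(n): return dict(np.load(n+".npz"))
def proj(c,X):
    X=np.atleast_2d(X); p=(c["R"]@X.T).T+c["t"]; q=(c["mtx"]@p.T).T; return q[:,:2]/q[:,2:]
def onz(c,uv,z):
    d=c["R"].T@np.linalg.solve(c["mtx"],[uv[0],uv[1],1.]); o=-c["R"].T@c["t"]; return o+d*(z-o[2])/d[2]
def crop(c,x0,y0,w,h,k,name):
    im=c["frame"][y0:y0+h,x0:x0+w,::-1]; im=cv2.resize(im,None,fx=k,fy=k,interpolation=cv2.INTER_CUBIC)
    for i in range(0,w,20): cv2.putText(im,str(x0+i),(i*k,10),0,.35,(255,0,255),1); im[:6,i*k]=(255,0,255)
    for i in range(0,h,20): cv2.putText(im,str(y0+i),(0,i*k+4),0,.35,(255,0,255),1)
    cv2.imwrite(f"pics/{name}.png",im)
def fit(obs,x0):
    "obs: list of (cam,uv,local xyz); returns x,y,yaw, rms px per obs"
    def P(p,l): c,s=np.cos(p[2]),np.sin(p[2]); return np.array([p[0]+c*l[0]-s*l[1],p[1]+s*l[0]+c*l[1],l[2]])
    f=lambda p:np.concatenate([proj(c,P(p,l))[0]-uv for c,uv,l in obs])
    r=least_squares(f,x0); return r.x,np.round(r.fun.reshape(-1,2),1)
E
python3 - <<'E'
from h import *
s=load("scene0");d=load("side0")
crop(s,370,110,80,100,6,"z1");crop(s,240,180,130,100,6,"z2");crop(s,145,215,130,120,5,"z3")
crop(d,280,390,190,90,4,"z4");crop(d,290,190,120,135,4,"z5");crop(d,310,125,120,90,5,"z6")
E
```

```text
(no output)
```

View pics/z1.png

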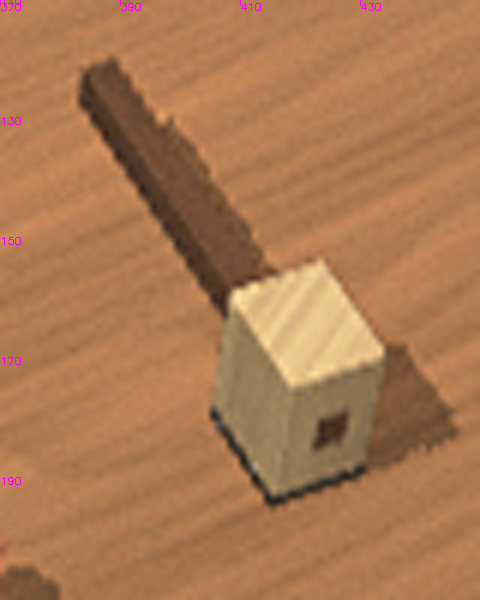

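View pics/z2.png

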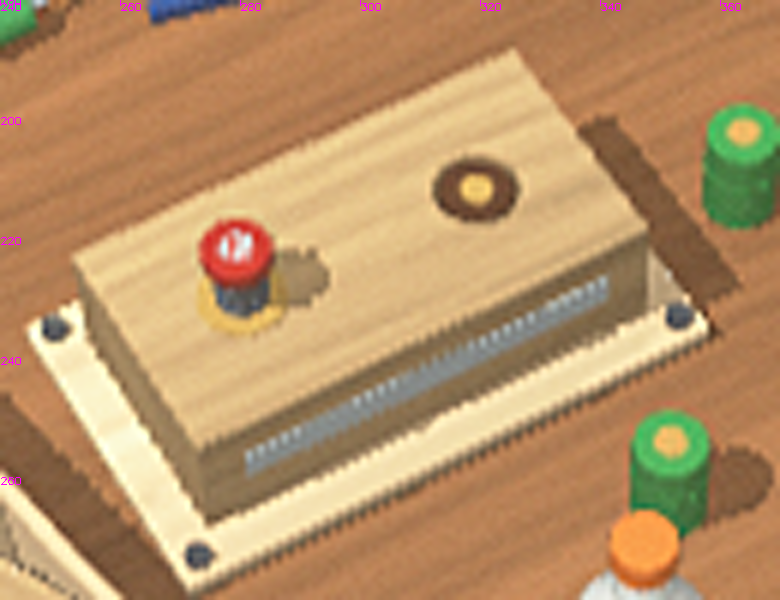

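View pics/z4.png

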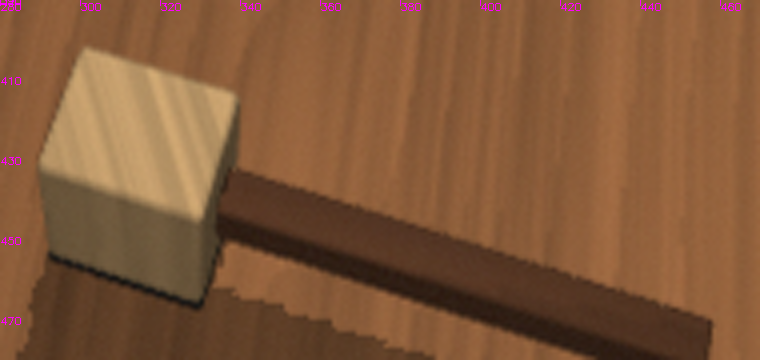

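View pics/z5.png

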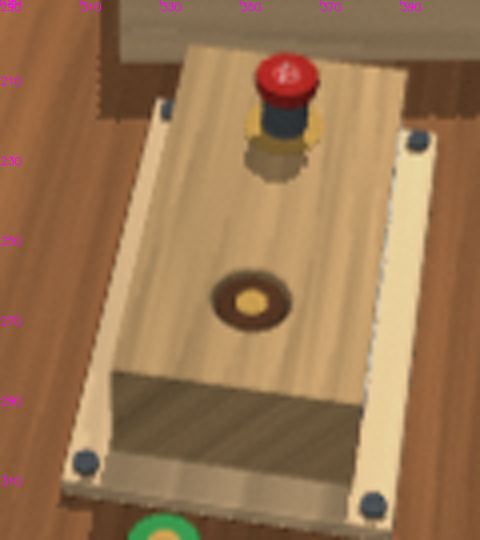

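View pics/z6.png

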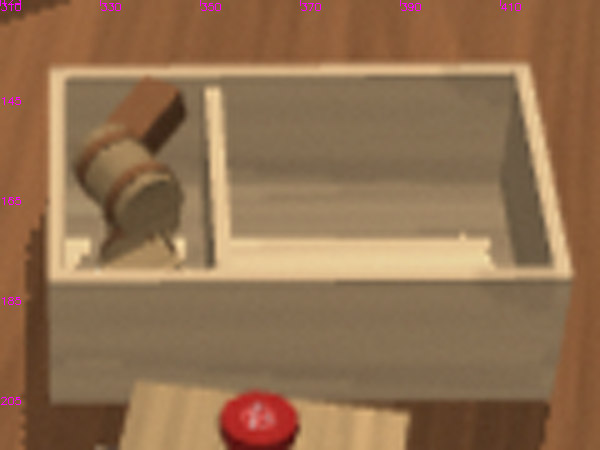

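View pics/z3.png

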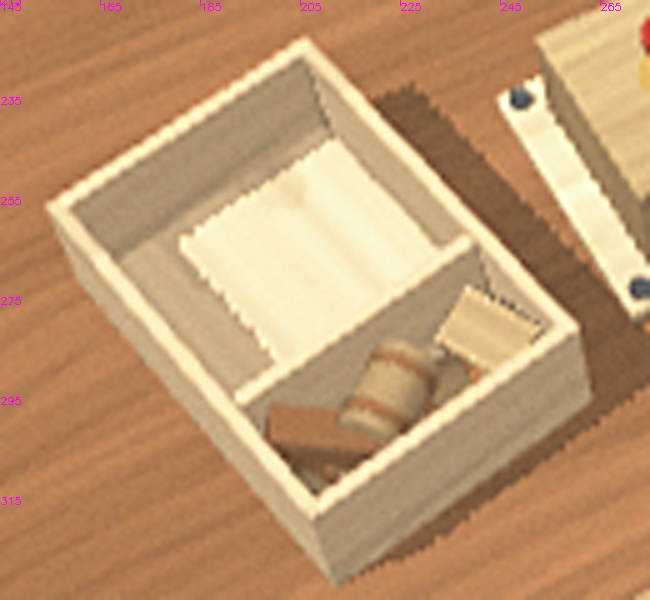

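```bash
cat > meas.py <<'E'
from h import *
s=load("scene0");d=load("side0")
M=[(s,(408.3,158.8),(30,24,84)),(s,(423.7,153.3),(30,-24,84)),(s,(434,169.2),(-30,-24,84)),(s,(418.3,174.7),(-30,24,84)),(s,(405.3,178.7),(30,24,0)),(s,(415.3,193.7),(-30,24,0)),(s,(430.7,188.3),(-30,-24,0)),(s,(383.3,122),(200,9,57)),(s,(389.2,120),(200,-9,57)),
(d,(301.3,401.8),(-30,24,84)),(d,(339.3,413.8),(30,24,84)),(d,(330.8,445),(30,-24,84)),(d,(290,429.5),(-30,-24,84)),(d,(292.5,454.3),(-30,-24,0)),(d,(330.5,466.3),(30,-24,0)),(d,(458,470),(200,9,57))]
J=[(s,(252.5,223),(-55,-105,72)),(s,(325.8,188),(-55,105,72)),(s,(348,218.7),(55,105,72)),(s,(274.2,254.7),(55,-105,72)),(s,(244.7,234.7),(-75,-125,12)),(s,(271.7,276.7),(75,-125,12)),(s,(358.3,233.8),(75,125,12)),(s,(319.5,211.3),(0,55,70)),(s,(279.5,220.5),(0,-55,108)),
(d,(337,201.3),(55,-105,72)),(d,(391.8,207.5),(-55,-105,72)),(d,(380.8,291.3),(-55,105,72)),(d,(318,283),(55,105,72)),(d,(305.5,311.8),(75,125,12)),(d,(388,321.8),(-75,125,12)),(d,(399,223.3),(-75,-125,12)),(d,(353,265.3),(0,55,70)),(d,(361.8,208.8),(0,-55,108))]
B=[(s,(206,223),(-110,75,70)),(s,(154.6,256.4),(-110,-75,70)),(s,(208,318),(110,-75,70)),(s,(260.6,280.4),(110,75,70)),(d,(320,138.6),(110,-75,70)),(d,(415.6,138),(-110,-75,70)),(d,(424.4,180),(-110,75,70)),(d,(320,181),(110,75,70))]
for n,o,x0 in (("mallet",M,(450,300,3.1)),("jig",J,(500,0,0)),("box",B,(550,-200,0))):
    for lab,oo in (("both",o),("scene",[q for q in o if q[0] is s]),("side",[q for q in o if q[0] is d])):
        x,r=fit(oo,x0); print(n,lab,np.round(x,3),"rms",np.sqrt((r**2).mean()).round(2)); 
        if lab=="both": print(r.tolist())
E
python3 meas.py; python3 -c "
from h import *
s=load('scene0');d=load('side0')
print('bottle', onz(s,(347,311),0), onz(d,(244,258),0), onz(s,(348,270),160),onz(d,(236,191),160))"
```

```text
mallet both [533.758 323.727   3.008] rms 1.06
[[-1.0, -1.4], [-0.1, -1.3], [0.5, -1.2], [-0.4, -1.1], [-1.2, -0.6], [-1.0, 0.3], [-0.5, 0.2], [0.0, -1.7], [-0.1, -1.5], [-1.1, -2.2], [1.2, -1.5], [-0.7, 0.2], [-1.7, 1.8], [-1.1, -0.0], [-0.6, 1.2], [0.3, -0.5]]
mallet scene [536.872 323.235   3.017] rms 0.6
mallet side [532.993 323.601   3.005] rms 1.11
jig both [ 5.2415e+02 -3.0119e+01  1.0000e-02] rms 0.74
[[-0.6, -1.2], [-0.6, -0.9], [0.2, -1.9], [-1.1, -0.8], [-0.9, -1.2], [0.0, 0.2], [0.2, -0.9], [-0.1, -0.9], [-0.0, -0.4], [-1.0, -0.1], [-1.0, -0.1], [-0.2, -0.0], [-0.8, -0.4], [-0.7, -1.4], [0.3, 0.6], [-0.4, -0.5], [-0.5, 0.4], [-0.8, -0.4]]
jig scene [ 5.26914e+02 -3.07060e+01  6.00000e-03] rms 0.52
jig side [ 5.23033e+02 -2.98590e+01  8.00000e-03] rms 0.49
box both [ 5.31706e+02 -2.85710e+02  1.87000e-01] rms 0.76
[[-0.2, -1.5], [-0.8, -1.0], [-0.9, -0.2], [-0.0, -1.1], [-1.0, -0.2], [-0.8, -0.6], [-0.5, 0.1], [-1.0, 0.1]]
box scene [ 5.34545e+02 -2.85771e+02  1.89000e-01] rms 0.46
box side [ 5.29936e+02 -2.85712e+02  1.84000e-01] rms 0.27
bottle [767.25403284 -42.46632235   0.        ] [746.00474759 -14.73247989   0.        ] [753.39402427 -35.27972534 160.        ] [747.77325089 -36.5079375  160.        ]
```

Two-view fits agree to ~3 mm with about 1 px residuals. The mallet is at (534,324), yaw 3.008. The jig is at (524,-30), yaw 0.01, with the pin at (525,-85). The box is at (532,-286), yaw 0.187, and the bottle at (750,-36). Sizes and reach are consistent, so I'll write a helper and move.

```bash
cat > go.py <<'E'
import sys, numpy as np
from scipy.spatial.transform import Rotation as Ro
from rig import ctrl
def go(pos,yaw):
    "tool pointing down, tool x at world angle yaw"
    s=ctrl.sense(); q=s["ee_rot"]; R=Ro.from_quat([q[1],q[2],q[3],q[0]])
    c,n=np.cos(yaw),np.sin(yaw)
    T=Ro.from_matrix(np.array([[c,n,0],[n,-c,0],[0,0,-1.]]))
    rv=(R.inv()*T).as_rotvec(); sh=R.inv().apply(np.array(pos)-s["eef_pos"])/10
    print("t",round(s["time_s"],2),"pos",np.round(s["eef_pos"],1),"x-yaw",round(np.arctan2(*R.as_matrix()[[1,0],0]),3),"F",np.round(s["force"],1),"w",round(float(s["grip_width"]),3))
    print("turn",np.round(rv,3),"shift cm",np.round(sh,2),"rows",max(np.linalg.norm(sh)*10/41.7,np.degrees(np.linalg.norm(rv))/7.16).round(1))
if __name__=="__main__": go([float(a) for a in sys.argv[1:4]],float(sys.argv[4]))
E
python3 go.py 488.4 330 130 3.008
```

```text
t 0.15 pos [198.4 485.9 230.9] x-yaw 2.754 F [ 0.6 -0.5 -0.4] w 0.999
turn [-0.001 -0.    -0.254] shift cm [-32.74  -3.45  10.08] rows 8.3
```

Emit:
{"method": "move_arm", "body": {"series": [[0,0,-0.12,-8,-0.9,0,1],[0,0,-0.254,-16,-1.7,1,1],[0,0,-0.254,-20,-2.1,3,1],[0,0,-0.254,-24,-2.5,6,1],[0,0,-0.254,-28,-2.9,8,1]]}}

```text
time_s: 0.57
eef_pos: [370.5, 393.5, 187.8]
ee_rot: [0.0, 0.067, 0.998, -0.0]
force: [-0.3, 1.0, -0.6]
grip_width: 0.998
```

```bash
python3 go.py 488.4 330 120 3.008
```

```text
t 0.57 pos [370.5 393.5 187.8] x-yaw 3.008 F [-0.3  1.  -0.6] w 0.998
turn [-0.  0.  0.] shift cm [-12.53  -4.72   6.79] rows 3.6
```

Emit:
{"method": "move_arm", "body": {"series": [[0,0,0,-12.53,-4.72,6.79,1],[0,0,0,-12.53,-4.72,6.79,1],[0,0,0,-12.53,-4.72,6.79,1],[0,0,0,-12.53,-4.72,6.79,1],[0,0,0,-12.53,-4.72,6.79,1]]}}

```text
time_s: 0.98
eef_pos: [490.8, 326.8, 116.7]
ee_rot: [-0.001, 0.069, 0.998, -0.001]
force: [0.3, 0.2, 0.4]
grip_width: 1.0
```

```bash
python3 - <<'E'
from rig import capture
from h import *
import go
go.go([488.4,330,26.3],3.008)
for n in ("wrist","side"):
    c=capture(n); np.savez(n+"1.npz",**c); cv2.imwrite(f"pics/{n}1.png",c["frame"][:,:,::-1])
E
```

```text
t 0.98 pos [490.8 326.8 116.7] x-yaw 3.004 F [0.3 0.2 0.4] w 1.0
turn [-0.003 -0.003 -0.004] shift cm [0.26 0.31 9.03] rows 2.2
```

View pics/wrist1.png

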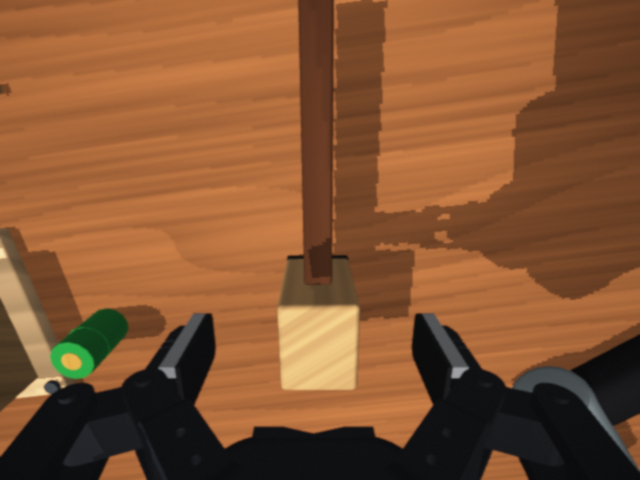

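View pics/side1.png

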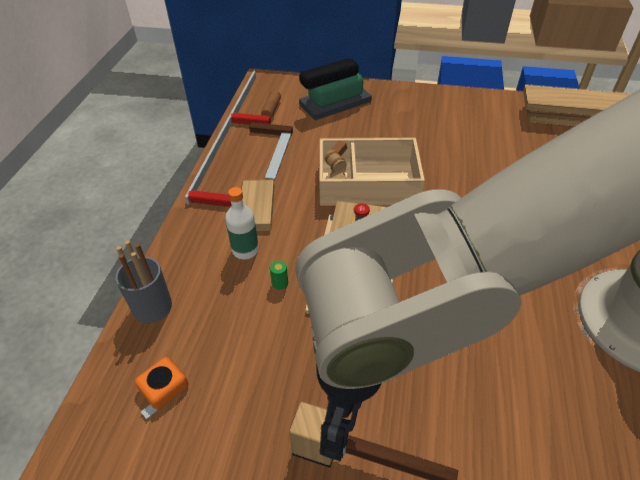

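The wrist view shows the head (278–358, 306–388) centred between the open fingers and the handle straight. I'll cross-check with a fit in the wrist view.

```bash
python3 - <<'E'
from h import *
w=load("wrist1")
print(np.round(proj(w,[[504,304,84],[534,324,84],[488.4,330,57]]),0))
for o in ([(30,24,84),(30,-24,84),(-30,-24,84),(-30,24,84)],):
  uv=[(278,306),(358,306),(357,388),(282,388)]
  for perm in (0,1):
    l=o if perm==0 else [o[1],o[0],o[3],o[2]]
    print(fit([(w,u,a) for u,a in zip(uv,l)],(534,324,3.008)))
E
python3 go.py 488.4 329.5 26.3 3.008
```

```text
[[274. 310.]
 [316. 351.]
 [316. 262.]]
(array([533.27373511, 325.6049605 ,   3.018508  ]), array([[-2.2, -1.3],
       [ 2.7, -2.3],
       [ 0.9,  2. ],
       [-1.5,  2.8]]))
(array([535.59781672, 325.24588744,   3.09407488]), array([[ 78.4,  -1.3],
       [-85.8,   5.4],
       [-72.5,   8. ],
       [ 79.3,   2.6]]))
t 1.08 pos [488.4 329.5 119.3] x-yaw 3.007 F [-0.3  0.2  0.9] w 1.0
turn [-0.001 -0.001 -0.001] shift cm [-0.01  0.    9.3 ] rows 2.2
```

Emit:
{"method": "move_arm", "body": {"series": [[0,0,0,0,0,3.5,1],[0,0,0,0,0,6.5,1],[0,0,0,0,0,8.5,1],[0,0,0,0,0,9.3,1],[0,0,0,0,0,9.3,1]]}}

```text
time_s: 1.5
eef_pos: [487.0, 330.0, 25.4]
ee_rot: [-0.002, 0.067, 0.998, -0.001]
force: [0.3, 0.4, -0.3]
grip_width: 0.997
```

Emit:
{"method": "move_arm", "body": {"series": [[0,0,0,0,0,0,0],[0,0,0,0,0,0,0],[0,0,0,0,0,0,0],[0,0,0,0,0,0,0],[0,0,0,0,0,0,0]], "grip_force": 110}}

```text
time_s: 1.92
eef_pos: [487.3, 330.1, 26.2]
ee_rot: [-0.001, 0.067, 0.998, -0.001]
force: [-0.9, 0.7, 0.3]
grip_width: 0.299
```

Emit:
{"method": "move_arm", "body": {"series": [[0,0,0,0,0,0,0],[0,0,0,0,0,0,0],[0,0,0,0,0,0,0]]}}

```text
time_s: 2.17
eef_pos: [487.3, 330.2, 26.5]
ee_rot: [-0.001, 0.067, 0.998, -0.0]
force: [-2.8, -0.7, 4.1]
grip_width: 0.195
```

```bash
python3 go.py 488.4 329.5 160 3.008
```

```text
t 2.17 pos [487.3 330.2  26.5] x-yaw 3.008 F [-2.8 -0.7  4.1] w 0.195
turn [-0.001 -0.002 -0.   ] shift cm [ -0.09  -0.07 -13.35] rows 3.2
```

Emit:
{"method": "move_arm", "body": {"series": [[0,0,0,0,0,0,0],[0,0,0,0,0,-1,0],[0,0,0,0,0,-4,0],[0,0,0,0,0,-8,0],[0,0,0,0,0,-12,0]]}}

```text
time_s: 2.58
eef_pos: [486.8, 329.9, 147.7]
ee_rot: [-0.002, 0.067, 0.998, -0.001]
force: [1.3, 0.2, -2.9]
grip_width: 0.194
```

Emit:
{"method": "move_arm", "body": {"series": [[0,0,0,0,0,-3,0],[0,0,0,0,0,-4,0],[0,0,0,0,0,-4,0],[0,0,0,0,0,-4,0]]}}

```text
time_s: 2.92
eef_pos: [486.5, 329.7, 186.3]
ee_rot: [-0.003, 0.067, 0.998, -0.001]
force: [0.2, 0.4, -3.4]
grip_width: 0.191
```

```bash
python3 - <<'E'
from rig import capture
from h import *
import go
go.go([488.4,330,176],3.008)
for n in ("side","scene"):
    c=capture(n); np.savez(n+"2.npz",**c); 
    if n=="side": crop(c,200,290,200,150,4,"side2")
    else: crop(c,340,60,130,130,4,"scene2")
E
```

```text
t 2.92 pos [486.5 329.7 186.3] x-yaw 3.008 F [ 0.2  0.4 -3.4] w 0.191
turn [-0.003 -0.006 -0.   ] shift cm [-0.19  0.06  1.02] rows 0.3
```

View pics/side2.png

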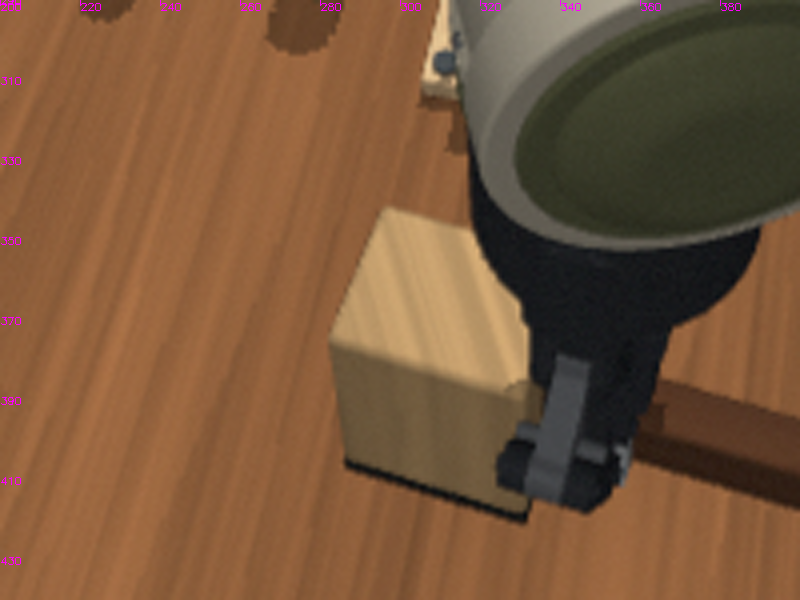

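View pics/scene2.png

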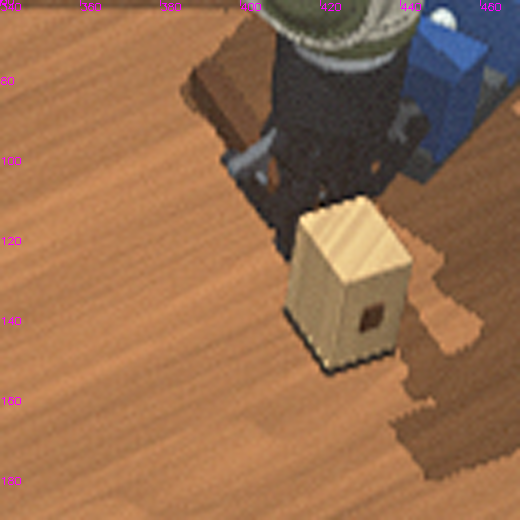

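```bash
python3 - <<'E'
from h import *
from scipy.spatial.transform import Rotation as Ro
s=load("scene2");d=load("side2")
O=[(d,(286.3,405.5),(-30,-24,0)),(d,(331.3,420),(30,-24,0)),(d,(282.5,375.5),(-30,-24,84)),(d,(297,342),(-30,24,84)),
(s,(412,138),(30,24,0)),(s,(422.5,153.3),(-30,24,0)),(s,(438,147.5),(-30,-24,0)),(s,(415,113.5),(30,24,84)),(s,(430.5,109),(30,-24,84)),(s,(442.5,126),(-30,-24,84)),(s,(426,130.5),(-30,24,84))]
P=lambda p,l: np.array(p[:3])+Ro.from_euler("ZYX",p[3:6]).apply(l)
def f(p): return np.concatenate([proj(c,P(p,l))[0]-uv for c,uv,l in O])
r=least_squares(f,[533,324,160,3.0,0,0]); print(r.x.round(3), np.sqrt((r.fun**2).mean()).round(2))
E
python3 go.py 488.4 330 186 3.008
```

```text
[5.33290e+02 3.21950e+02 1.56766e+02 3.01300e+00 1.40000e-02 1.90000e-02] 1.12
t 3.02 pos [486.1 329.5 185.1] x-yaw 3.008 F [-0.   0.9 -3.5] w 0.189
turn [-0.005 -0.008 -0.   ] shift cm [-0.22  0.07 -0.1 ] rows 0.1
```

```bash
python3 go.py 484.5 -79.7 198 3.008
```

```text
t 3.02 pos [486.1 329.5 185.1] x-yaw 3.008 F [-0.   0.9 -3.5] w 0.189
turn [-0.005 -0.008 -0.   ] shift cm [ -5.29 -40.59  -1.15] rows 9.8
```

Emit:
{"method": "move_arm", "body": {"series": [[-0.005,-0.008,0,-0.3,-2,-1,0],[-0.005,-0.008,0,-0.8,-6,-1.15,0],[-0.005,-0.008,0,-1.3,-10,-1.15,0],[-0.005,-0.008,0,-1.8,-14,-1.15,0],[-0.005,-0.008,0,-2.3,-18,-1.15,0]]}}

```text
time_s: 3.43
eef_pos: [483.8, 146.4, 195.4]
ee_rot: [-0.002, 0.067, 0.998, -0.0]
force: [1.5, -0.3, -2.5]
grip_width: 0.192
```

```bash
python3 go.py 484.5 -79.7 198 3.008
```

```text
t 3.43 pos [483.8 146.4 195.4] x-yaw 3.008 F [ 1.5 -0.3 -2.5] w 0.192
turn [-0.    -0.003  0.   ] shift cm [ -3.07 -22.4   -0.27] rows 5.4
```

Emit:
{"method": "move_arm", "body": {"series": [[0,-0.003,0,-0.6,-4,-0.27,0],[0,-0.003,0,-1.2,-8,-0.27,0],[0,-0.003,0,-1.8,-12,-0.27,0],[0,-0.003,0,-2.4,-16,-0.27,0],[0,-0.003,0,-2.9,-20,-0.27,0]]}}

```text
time_s: 3.85
eef_pos: [485.0, -57.4, 196.4]
ee_rot: [-0.002, 0.067, 0.998, 0.0]
force: [1.1, 1.2, -3.1]
grip_width: 0.192
```

```bash
python3 go.py 484.5 -79.7 198 3.008
```

```text
t 3.85 pos [485.  -57.4 196.4] x-yaw 3.008 F [ 1.1  1.2 -3.1] w 0.192
turn [ 0.    -0.003  0.   ] shift cm [-0.24 -2.22 -0.17] rows 0.5
```

Emit:
{"method": "move_arm", "body": {"series": [[0,-0.003,0,-0.24,-1.8,-0.17,0],[0,-0.003,0,-0.24,-2.22,-0.17,0],[0,-0.003,0,-0.24,-2.22,-0.17,0],[0,-0.003,0,-0.24,-2.22,-0.17,0]]}}

```text
time_s: 4.18
eef_pos: [484.0, -79.0, 197.0]
ee_rot: [-0.001, 0.067, 0.998, 0.001]
force: [-0.8, 1.6, -3.0]
grip_width: 0.192
```

```bash
python3 - <<'E'
from rig import capture
from h import *
import go
for n in ("side","scene"):
    c=capture(n); np.savez(n+"3.npz",**c); 
    if n=="side": crop(c,250,130,200,150,4,"side3")
    else: crop(c,220,100,150,150,4,"scene3")
go.go([484.5,-79.7,198],3.008)
E
```

```text
t 4.28 pos [484.3 -78.5 197.6] x-yaw 3.01 F [ 0.1  1.  -3.5] w 0.191
turn [ 0.001 -0.001  0.002] shift cm [-0.03 -0.12 -0.04] rows 0.0
```

View pics/side3.png

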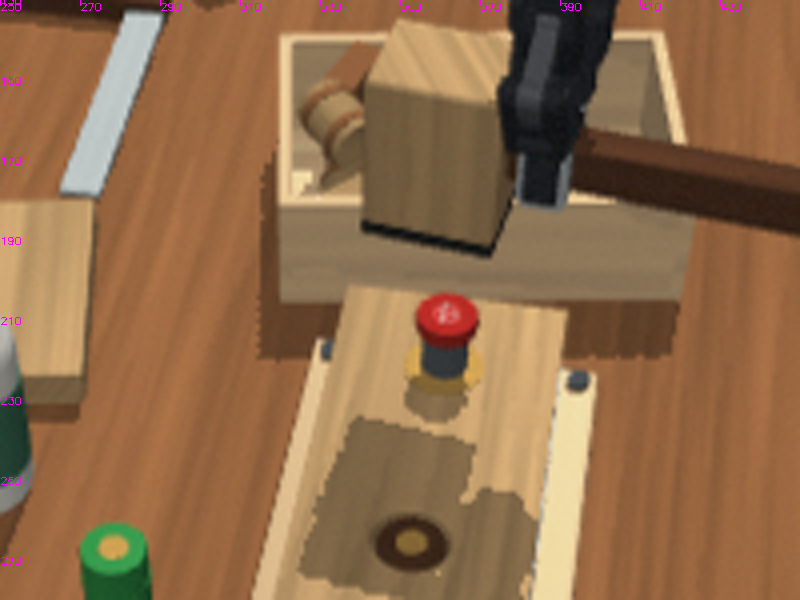

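View pics/scene3.png

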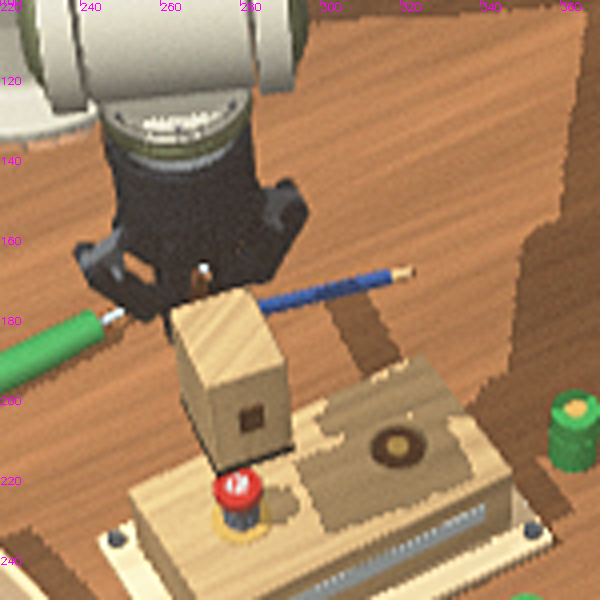

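The mallet hangs above the pin. The rubber edge runs from side (340,187) to (373,193), with the pin cap at (362,209). I'll check the face pose against the pin.

```bash
python3 - <<'E'
from h import *
from scipy.spatial.transform import Rotation as Ro
s=load("scene3");d=load("side3")
O=[(d,(340.5,187),(-30,-24,0)),(d,(373,193.3),(30,-24,0)),(d,(341,151.8),(-30,-24,84)),(d,(350.5,135),(-30,24,84)),
(s,(266,201),(30,24,0)),(s,(275,218),(-30,24,0)),(s,(293,211.8),(-30,-24,0)),(s,(263,179),(30,24,84)),(s,(279,172.3),(30,-24,84)),(s,(291.5,190),(-30,-24,84)),(s,(272.5,197.3),(-30,24,84))]
P=lambda p,l: np.array(p[:3])+Ro.from_euler("ZYX",p[3:6]).apply(l)
f=lambda p:np.concatenate([proj(c,P(p,l))[0]-uv for c,uv,l in O])
r=least_squares(f,[533,-85,160,3.0,0,0]); print(r.x.round(3), np.sqrt((r.fun**2).mean()).round(2))
f2=lambda p:f(np.r_[p,0,0]);r=least_squares(f2,[533,-85,160,3.0]); print(r.x.round(3), np.sqrt((r.fun**2).mean()).round(2))
E
python3 go.py 484.5 -79.7 198 3.008
```

```text
[ 5.30670e+02 -8.54550e+01  1.68308e+02  3.05000e+00  3.00000e-03
 -5.00000e-03] 1.4
[530.538 -85.691 168.356   3.05 ] 1.4
t 4.28 pos [484.3 -78.5 197.6] x-yaw 3.01 F [ 0.1  1.  -3.5] w 0.191
turn [ 0.001 -0.001  0.002] shift cm [-0.03 -0.12 -0.04] rows 0.0
```

Face centre is ≈(530.6,-85.5), and the pin at (524.7,-85.1) lies well inside it as planned. I'll rehearse the stroke in the air, well above the pin, to learn the tracking and overshoot.

Emit:
{"method": "move_arm", "body": {"series": [[0.001,-0.001,0.002,-0.03,-0.12,-2.5,0],[0.001,-0.001,0.002,-0.03,-0.12,-5.5,0],[0.001,-0.001,0.002,-0.03,-0.12,-7,0],[0.001,-0.001,0.002,-0.03,-0.12,-7,0],[0.001,-0.001,0.002,-0.03,-0.12,-7,0]]}}

```text
time_s: 4.7
eef_pos: [484.6, -78.9, 267.1]
ee_rot: [-0.0, 0.066, 0.998, -0.0]
force: [-0.1, -0.3, -3.9]
grip_width: 0.19
```

Emit:
{"method": "move_arm", "body": {"series": [[0,0,0,0,0,2,0],[0,0,0,0,0,5.3,0],[0,0,0,0,0,8.3,0]]}}

```text
time_s: 4.95
eef_pos: [483.7, -78.0, 181.4]
ee_rot: [-0.001, 0.066, 0.998, 0.0]
force: [0.7, 0.2, -3.6]
grip_width: 0.195
```

```bash
python3 go.py 484.5 -79.7 268 3.008
```

```text
t 4.95 pos [483.7 -78.  181.4] x-yaw 3.01 F [ 0.7  0.2 -3.6] w 0.195
turn [ 0.    -0.002  0.002] shift cm [-0.09 -0.16 -8.66] rows 2.1
```

Emit:
{"method": "move_arm", "body": {"series": [[0,-0.002,0.002,-0.09,-0.16,-4,0],[0,-0.002,0.002,-0.09,-0.16,-7.5,0],[0,-0.002,0.002,-0.09,-0.16,-8.66,0],[0,-0.002,0.002,-0.09,-0.16,-8.66,0],[0,-0.002,0.002,-0.09,-0.16,-8.66,0]]}}

```text
time_s: 5.37
eef_pos: [484.0, -79.1, 266.2]
ee_rot: [-0.001, 0.066, 0.998, 0.001]
force: [0.2, 1.1, -2.9]
grip_width: 0.196
```

Emit:
{"method": "move_arm", "body": {"series": [[0,0,0,0,0,2,0],[0,0,0,0,0,5.3,0],[0,0,0,0,0,8.3,0],[0,0,0,0,0,8.3,0]]}}

```text
time_s: 5.7
eef_pos: [480.1, -77.3, 175.8]
ee_rot: [-0.008, 0.066, 0.998, 0.003]
force: [-1.6, 0.3, -4.5]
grip_width: 0.193
```

```bash
python3 go.py 484.5 -79.7 198 3.008
```

```text
t 5.7 pos [480.1 -77.3 175.8] x-yaw 3.009 F [-1.6  0.3 -4.5] w 0.193
turn [ 0.005 -0.016  0.001] shift cm [-0.43 -0.17 -2.22] rows 0.5
```

Emit:
{"method": "move_arm", "body": {"series": [[0.005,-0.016,0,-0.4,-0.17,-3,0],[0.005,-0.016,0,-0.4,-0.17,-6,0],[0.005,-0.016,0,-0.4,-0.17,-8.5,0],[0.005,-0.016,0,-0.4,-0.17,-9.2,0],[0.005,-0.016,0,-0.4,-0.17,-9.2,0]]}}

```text
time_s: 6.12
eef_pos: [485.6, -80.2, 269.1]
ee_rot: [0.001, 0.066, 0.998, -0.001]
force: [1.4, 0.8, -3.0]
grip_width: 0.189
```

Emit:
{"method": "move_arm", "body": {"series": [[0,0,0,0,0,0,0],[0,0,0,0,0,0,0]]}}

```text
time_s: 6.28
eef_pos: [485.1, -80.0, 267.5]
ee_rot: [-0.0, 0.066, 0.998, -0.0]
force: [0.3, -0.8, -3.1]
grip_width: 0.19
```

```bash
python3 - <<'E'
from rig import ctrl
import numpy as np
s=ctrl.sense(); np.savez("a.npz",**s); print(s["eef_pos"],s["dq"].round(3) if hasattr(s["dq"],"round") else s["dq"])
E
```

```text
[485.08977765 -79.95116234 267.48394389] [ 0.     0.004 -0.003  0.001  0.004  0.   ]
```

Emit:
{"method": "move_arm", "body": {"series": [[0,0,0,0,0,2,0],[0,0,0,0,0,5.3,0],[0,0,0,0,0,8.3,0]]}}

```text
time_s: 6.53
eef_pos: [484.3, -79.6, 182.1]
ee_rot: [-0.001, 0.066, 0.998, 0.0]
force: [0.5, -0.2, -3.3]
grip_width: 0.192
```

```bash
python3 - <<'E'
from rig import ctrl
import numpy as np
s=ctrl.sense(); a=np.load("a.npz")
print(s["eef_pos"],np.round(s["dq"],3))
dq=np.array(s["joints"])-a["joints"]; dz=s["eef_pos"][2]-a["eef_pos"][2]
print(dq.round(3),dz,"vz mm/s",dz*np.dot(s["dq"],dq)/np.dot(dq,dq))
E
python3 go.py 484.5 -79.7 268 3.008
```

```text
[484.30118157 -79.62334258 182.06099598] [-0.002  0.372  0.532  0.    -0.879  0.   ]
[-0.     0.071  0.138  0.    -0.208  0.   ] -85.42294790841672 vz mm/s -358.06411277003457
t 6.53 pos [484.3 -79.6 182.1] x-yaw 3.009 F [ 0.5 -0.2 -3.3] w 0.192
turn [ 0.    -0.002  0.001] shift cm [-0.   -0.   -8.59] rows 2.1
```

Emit:
{"method": "move_arm", "body": {"series": [[0,-0.002,0,0,0,-3,0],[0,-0.002,0,0,0,-6,0],[0,-0.002,0,0,0,-8,0],[0,-0.002,0,0,0,-8.6,0],[0,-0.002,0,0,0,-8.6,0]]}}

```text
time_s: 6.95
eef_pos: [484.6, -79.7, 268.0]
ee_rot: [0.0, 0.066, 0.998, 0.0]
force: [-0.4, -0.5, -3.3]
grip_width: 0.193
```

Emit:
{"method": "move_arm", "body": {"series": [[0,0,0,0,0,0,0],[0,0,0,0,0,0,0]]}}

```text
time_s: 7.12
eef_pos: [483.9, -79.5, 266.0]
ee_rot: [-0.001, 0.066, 0.998, 0.001]
force: [0.8, -1.1, -2.6]
grip_width: 0.195
```

```bash
cat > a.py <<'E'
from rig import ctrl
import numpy as np
s=ctrl.sense(); np.savez("a.npz",**s); print(s["eef_pos"],np.round(s["dq"],3))
E
cat > b.py <<'E'
from rig import ctrl
import numpy as np
s=ctrl.sense(); a=np.load("a.npz")
dq=np.array(s["joints"])-a["joints"]; dz=s["eef_pos"][2]-a["eef_pos"][2]
print(s["eef_pos"],"dz",dz,"vz mm/s",dz*np.dot(s["dq"],dq)/np.dot(dq,dq),"F",np.round(s["force"],1))
E
python3 a.py
```

```text
[483.93170972 -79.45204326 266.00304348] [ 0.    -0.001 -0.008 -0.001  0.009 -0.   ]
```

Emit:
{"method": "move_arm", "body": {"series": [[0,0,0,0,0,2.5,0],[0,0,0,0,0,6,0],[0,0,0,0,0,7,0]]}}

```text
time_s: 7.37
eef_pos: [481.3, -78.3, 190.6]
ee_rot: [-0.006, 0.066, 0.998, 0.002]
force: [-0.9, 0.5, -4.2]
grip_width: 0.19
```

```bash
python3 b.py; python3 go.py 484.5 -79.7 268 3.008
```

```text
[481.29066806 -78.3458918  190.64832756] dz -75.35471591625745 vz mm/s -78.09608555250774 F [-0.9  0.5 -4.2]
t 7.37 pos [481.3 -78.3 190.6] x-yaw 3.009 F [-0.9  0.5 -4.2] w 0.19
turn [ 0.003 -0.011  0.001] shift cm [-0.25 -0.06 -7.74] rows 1.9
```

Emit:
{"method": "move_arm", "body": {"series": [[0.003,-0.011,0,-0.25,-0.06,0,0],[0.003,-0.011,0,-0.25,-0.06,0,0],[0.003,-0.011,0,-0.25,-0.06,0,0],[0.003,-0.011,0,-0.25,-0.06,0,0],[0.003,-0.011,0,-0.25,-0.06,0,0]], "grip_force": 120}}

```text
time_s: 7.78
eef_pos: [484.2, -79.5, 191.8]
ee_rot: [0.001, 0.066, 0.998, -0.0]
force: [-0.4, -0.7, -3.1]
grip_width: 0.191
```

```bash
python3 a.py; python3 go.py 484.5 -79.7 191 3.008
```

```text
[484.20180895 -79.50764284 191.77022272] [ 0.001  0.003  0.007 -0.001 -0.005 -0.   ]
t 7.78 pos [484.2 -79.5 191.8] x-yaw 3.009 F [-0.4 -0.7 -3.1] w 0.191
turn [-0.     0.002  0.001] shift cm [-0.03 -0.02  0.08] rows 0.0
```

Emit:
{"method": "move_arm", "body": {"series": [[0,0,0,0,0,2.5,0],[0,0,0,0,0,6.05,0],[0,0,0,0,0,7.1,0],[0,0,0,0,0,6,0],[0,0,0,0,0,3,0]]}}

```text
time_s: 8.2
eef_pos: [482.5, -78.9, 159.1]
ee_rot: [-0.003, 0.066, 0.998, 0.001]
force: [-0.1, -0.5, -4.2]
grip_width: 0.19
```

Emit:
{"method": "move_arm", "body": {"series": [[0,0,0,0,0,-2.5,0],[0,0,0,0,0,-3.5,0],[0,0,0,0,0,-3.5,0]]}}

```text
time_s: 8.45
eef_pos: [483.9, -79.4, 196.5]
ee_rot: [-0.0, 0.066, 0.998, 0.0]
force: [1.3, 0.1, -3.0]
grip_width: 0.193
```

```bash
python3 b.py; python3 - <<'E'
from rig import capture
from h import *
for n in ("side","scene"):
    c=capture(n); np.savez(n+"4.npz",**c); 
    if n=="side": crop(c,250,130,200,150,4,"side4")
    else: crop(c,220,100,150,150,4,"scene4")
E
```

```text
[483.8501547  -79.41790678 196.49943959] dz 4.729216861977704 vz mm/s -23.981032616219544 F [ 1.3  0.1 -3. ]
```

View pics/side4.png

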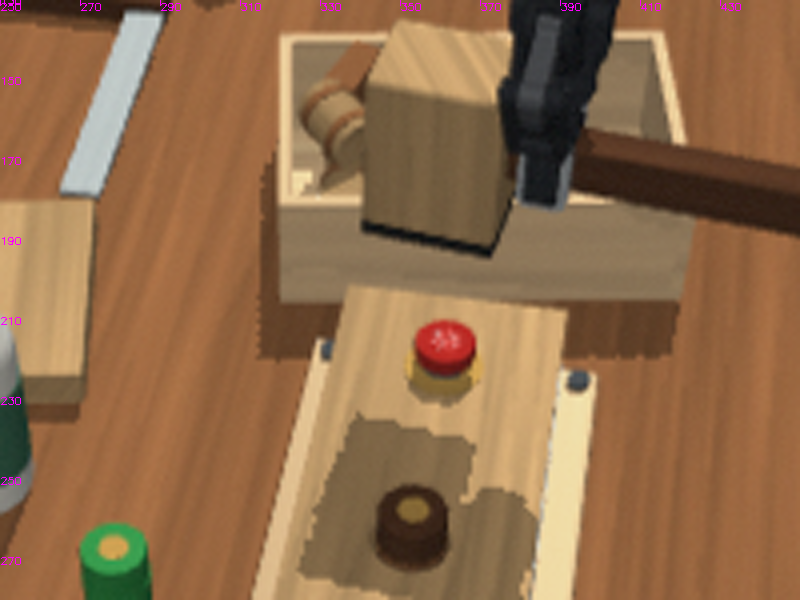

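View pics/scene4.png

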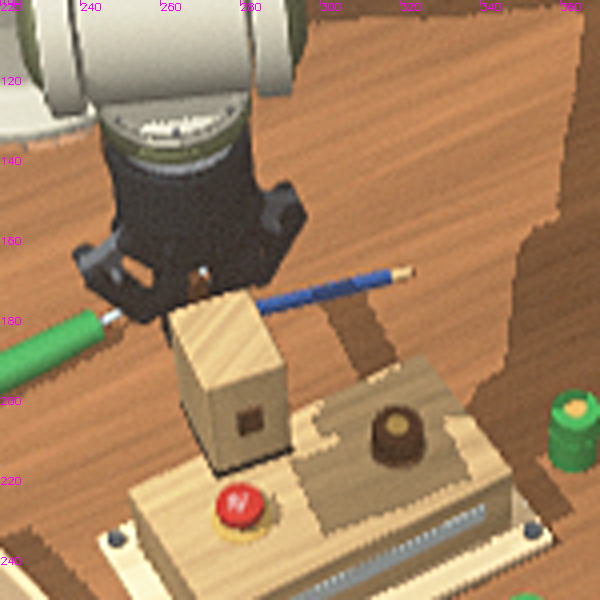

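The blow worked: the pin is down (side (361,217)) and the knob is up (side (353,262)). The mallet has not shifted in the grip, so I'll take it back to where it stood.

```bash
python3 go.py 487.3 330.2 190 3.008
```

```text
t 8.55 pos [482.5 -78.9 193.4] x-yaw 3.009 F [-1.2 -0.8 -4. ] w 0.188
turn [ 0.002 -0.006  0.001] shift cm [ 4.94 40.61  0.46] rows 9.8
```

Emit:
{"method": "move_arm", "body": {"series": [[0.002,-0.006,0,0.3,2.5,0.2,0],[0.002,-0.006,0,0.7,6,0.2,0],[0.002,-0.006,0,1.2,10,0.2,0],[0.002,-0.006,0,1.7,14,0.2,0],[0.002,-0.006,0,2.2,18,0.2,0]]}}

```text
time_s: 8.97
eef_pos: [483.6, 104.2, 190.3]
ee_rot: [-0.001, 0.067, 0.998, -0.0]
force: [-0.0, -1.0, -2.6]
grip_width: 0.193
```

```bash
python3 go.py 487.3 330.2 190 3.008
```

```text
t 8.97 pos [483.6 104.2 190.3] x-yaw 3.008 F [-0.  -1.  -2.6] w 0.193
turn [-0.    -0.003  0.   ] shift cm [ 2.64 22.45  0.04] rows 5.4
```

Emit:
{"method": "move_arm", "body": {"series": [[0,-0.003,0,0.5,4,0,0],[0,-0.003,0,1,8,0,0],[0,-0.003,0,1.4,12,0,0],[0,-0.003,0,1.9,16,0,0],[0,-0.003,0,2.3,19.5,0,0]]}}

```text
time_s: 9.38
eef_pos: [485.7, 302.9, 188.5]
ee_rot: [-0.001, 0.066, 0.998, -0.001]
force: [-0.0, 0.3, -2.9]
grip_width: 0.192
```

```bash
python3 go.py 487.3 330.2 130 3.008
```

```text
t 9.38 pos [485.7 302.9 188.5] x-yaw 3.009 F [-0.   0.3 -2.9] w 0.192
turn [-0.001 -0.002  0.001] shift cm [0.19 2.74 5.84] rows 1.5
```

Emit:
{"method": "move_arm", "body": {"series": [[-0.001,-0.002,0,0.19,2,1,0],[-0.001,-0.002,0,0.19,2.74,3,0],[-0.001,-0.002,0,0.19,2.74,5,0],[-0.001,-0.002,0,0.19,2.74,5.84,0],[-0.001,-0.002,0,0.19,2.74,5.84,0]]}}

```text
time_s: 9.8
eef_pos: [485.8, 329.5, 126.7]
ee_rot: [-0.003, 0.066, 0.998, -0.001]
force: [-0.3, 0.2, -2.4]
grip_width: 0.192
```

```bash
python3 go.py 487.3 330.2 34 3.008
```

```text
t 9.8 pos [485.8 329.5 126.7] x-yaw 3.009 F [-0.3  0.2 -2.4] w 0.192
turn [-0.003 -0.006  0.001] shift cm [-0.19  0.12  9.27] rows 2.2
```

Emit:
{"method": "move_arm", "body": {"series": [[-0.003,-0.006,0,-0.19,0.1,2.5,0],[-0.003,-0.006,0,-0.19,0.1,5,0],[-0.003,-0.006,0,-0.19,0.1,7,0],[-0.003,-0.006,0,-0.19,0.1,8.5,0],[-0.003,-0.006,0,-0.19,0.1,9,0]]}}

```text
time_s: 10.22
eef_pos: [486.7, 329.2, 35.1]
ee_rot: [-0.001, 0.067, 0.998, -0.001]
force: [0.6, 0.1, -3.1]
grip_width: 0.188
```

Emit:
{"method": "move_arm", "body": {"series": [[0,0,0,0,0,0,0],[0,0,0,0,0,0,0]]}}

```text
time_s: 10.38
eef_pos: [487.2, 329.1, 35.9]
ee_rot: [-0.001, 0.067, 0.998, -0.001]
force: [0.1, -0.5, -2.4]
grip_width: 0.192
```

```bash
python3 go.py 487.3 330.2 29 3.008
```

```text
t 10.38 pos [487.2 329.1  35.9] x-yaw 3.007 F [ 0.1 -0.5 -2.4] w 0.192
turn [-0.001 -0.001 -0.001] shift cm [0.01 0.11 0.69] rows 0.2
```

Now lower it slowly until contact, watching the force.

Emit:
{"method": "move_arm", "body": {"series": [[0,0,0,0,0.1,0.3,0],[0,0,0,0,0.1,0.55,0],[0,0,0,0,0.1,0.75,0],[0,0,0,0,0.1,0.75,0]]}}

```text
time_s: 10.72
eef_pos: [487.3, 330.1, 28.3]
ee_rot: [-0.001, 0.067, 0.998, -0.001]
force: [-1.1, -0.1, -2.9]
grip_width: 0.191
```

Emit:
{"method": "move_arm", "body": {"series": [[0,0,0,0,0,0.05,0],[0,0,0,0,0,0.1,0],[0,0,0,0,0,0.1,0],[0,0,0,0,0,0.1,0]]}}

```text
time_s: 11.05
eef_pos: [487.3, 330.1, 27.3]
ee_rot: [-0.001, 0.067, 0.998, -0.001]
force: [-0.6, 0.8, -3.1]
grip_width: 0.195
```

Emit:
{"method": "move_arm", "body": {"series": [[0,0,0,0,0,0.05,0],[0,0,0,0,0,0.1,0],[0,0,0,0,0,0.1,0],[0,0,0,0,0,0.1,0]]}}

```text
time_s: 11.38
eef_pos: [487.4, 330.1, 26.6]
ee_rot: [-0.001, 0.067, 0.998, -0.001]
force: [-1.7, 0.1, 0.1]
grip_width: 0.192
```

Force has gone from -3 N to 0, so the bench carries the mallet. Releasing.

Emit:
{"method": "move_arm", "body": {"series": [[0,0,0,0,0,0.02,0.22],[0,0,0,0,0,0.02,0.3],[0,0,0,0,0,0,0.5],[0,0,0,0,0,0,0.8],[0,0,0,0,0,0,1]], "grip_force": 40}}

```text
time_s: 11.8
eef_pos: [487.5, 330.1, 26.6]
ee_rot: [-0.001, 0.067, 0.998, -0.001]
force: [-0.1, 0.4, 0.3]
grip_width: 0.716
```

Emit:
{"method": "move_arm", "body": {"series": [[0,0,0,0,0,0,1],[0,0,0,0,0,0,1],[0,0,0,0,0,0,1]]}}

```text
time_s: 12.05
eef_pos: [487.5, 330.2, 26.7]
ee_rot: [-0.001, 0.067, 0.998, -0.001]
force: [0.4, -0.8, -0.2]
grip_width: 1.0
```

Emit:
{"method": "move_arm", "body": {"series": [[0,0,0,0,0,-1,1],[0,0,0,0,0,-4,1],[0,0,0,0,0,-8,1],[0,0,0,0,0,-12,1],[0,0,0,0,0,-14,1]]}}

```text
time_s: 12.47
eef_pos: [488.8, 330.9, 172.6]
ee_rot: [0.003, 0.067, 0.998, 0.001]
force: [0.7, -0.3, -0.2]
grip_width: 1.0
```

```bash
python3 - <<'E'
from rig import capture
from h import *
import go
for n in ("side",):
    c=capture(n); np.savez(n+"5.npz",**c); cv2.imwrite(f"pics/{n}5.png",c["frame"][:,:,::-1])
go.go([523.6,24.9,180],3.14)
E
```

```text
t 12.52 pos [489.8 331.3 175. ] x-yaw 3.008 F [1.1 0.6 3. ] w 0.998
turn [ 0.004  0.009 -0.132] shift cm [ -7.45 -29.91  -0.57] rows 7.4
```

View pics/side5.png

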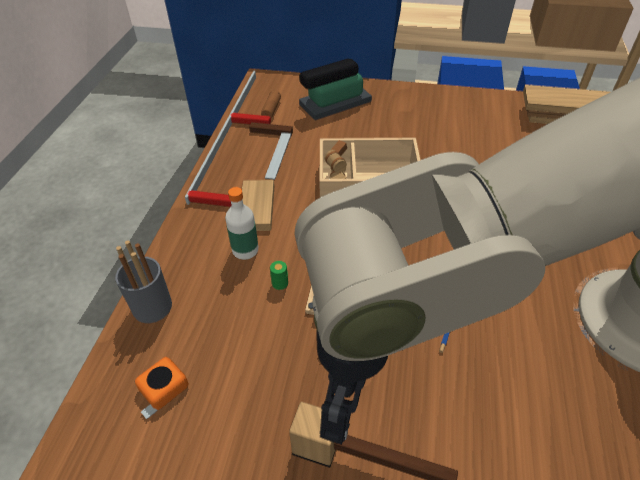

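The mallet stands upright where it was (side ~(315,433)). Now the knob.

Emit:
{"method": "move_arm", "body": {"series": [[0.004,0.009,-0.05,-0.8,-3,-0.5,1],[0.004,0.009,-0.13,-1.8,-7,-0.5,1],[0.004,0.009,-0.132,-2.8,-11,-0.5,1],[0.004,0.009,-0.132,-3.8,-15,-0.5,1],[0.004,0.009,-0.132,-4.8,-19,-0.5,1]]}}

```text
time_s: 12.93
eef_pos: [511.6, 134.9, 180.1]
ee_rot: [0.0, 0.001, 1.0, -0.0]
force: [0.6, 0.1, -0.2]
grip_width: 1.003
```

```bash
python3 go.py 523.6 24.9 160 3.14
```

```text
t 12.93 pos [511.6 134.9 180.1] x-yaw 3.14 F [ 0.6  0.1 -0.2] w 1.003
turn [0.    0.001 0.   ] shift cm [ -1.22 -11.     2.01] rows 2.7
```

Emit:
{"method": "move_arm", "body": {"series": [[0,0,0,-0.5,-4,0.6,1],[0,0,0,-0.9,-8,1.2,1],[0,0,0,-1.22,-10.5,2,1],[0,0,0,-1.22,-11,2,1],[0,0,0,-1.22,-11,2,1]]}}

```text
time_s: 13.35
eef_pos: [523.5, 23.6, 160.2]
ee_rot: [0.0, 0.002, 1.0, 0.0]
force: [0.2, 0.9, -0.4]
grip_width: 0.998
```

```bash
python3 - <<'E'
from rig import capture
from h import *
import go
for n in ("wrist","side"):
    c=capture(n); np.savez(n+"6.npz",**c); cv2.imwrite(f"pics/{n}6.png",c["frame"][:,:,::-1])
    print(n,proj(c,[[523.6,24.9,100]]).round(0))
go.go([523.6,24.9,76],3.14)
E
```

```text
wrist [[313. 265.]]
side [[353. 255.]]
t 13.45 pos [523.6  25.7 160.6] x-yaw 3.141 F [-1.   0.8  0.1] w 1.001
turn [0.    0.001 0.001] shift cm [ 0.01 -0.08  8.46] rows 2.0
```

View pics/wrist6.png

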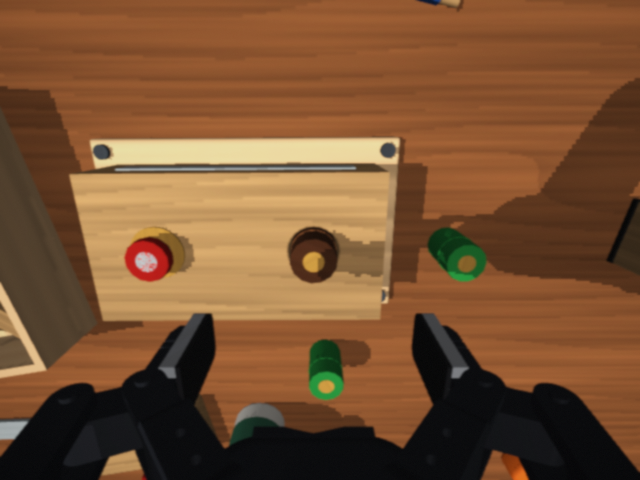

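View pics/side6.png

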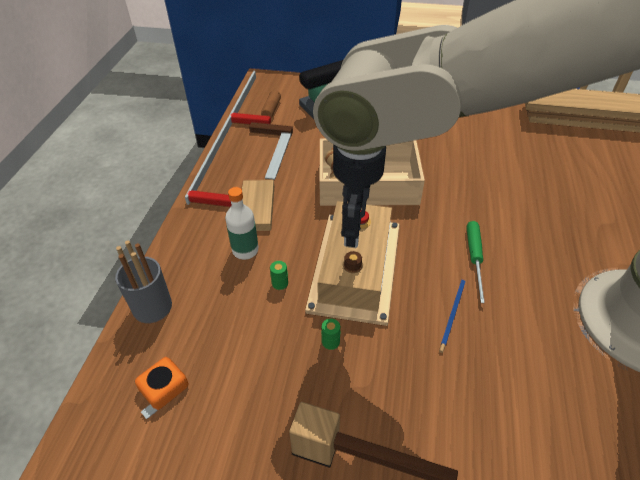

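```bash
python3 - <<'E'
from h import *
s=load("scene4");d=load("side4");w=load("wrist6")
for z in (98,100): print(z,onz(s,(319.5,206.3),z),onz(d,(353.2,257.5),z),onz(w,(313,262),z))
E
python3 go.py 523.6 25.5 76 3.14
```

```text
98 [531.27447359  21.32880008  98.        ] [522.65731565  29.66040503  98.        ] [522.27026434  24.91683371  98.        ]
100 [532.60747674  20.5925827  100.        ] [522.48475001  31.3821129  100.        ] [521.47022519  24.92101873 100.        ]
t 13.45 pos [523.6  25.7 160.6] x-yaw 3.141 F [-1.   0.8  0.1] w 1.001
turn [0.    0.001 0.001] shift cm [ 0.01 -0.02  8.46] rows 2.0
```

Emit:
{"method": "move_arm", "body": {"series": [[0,0,0,0,0,2,1],[0,0,0,0,0,4,1],[0,0,0,0,0,5.5,1],[0,0,0,0,0,6.5,1],[0,0,0,0,0,7,1]]}}

```text
time_s: 13.87
eef_pos: [523.3, 27.0, 89.8]
ee_rot: [-0.0, -0.0, 1.0, 0.0]
force: [1.1, 0.6, -1.0]
grip_width: 1.0
```

```bash
python3 go.py 523.6 25.5 75.5 3.14
```

```text
t 13.87 pos [523.3  27.   89.8] x-yaw -3.141 F [ 1.1  0.6 -1. ] w 1.0
turn [ 0.001 -0.     0.002] shift cm [-0.03 -0.15  1.43] rows 0.3
```

```bash
python3 - <<'E'
from h import *
s=load("scene4");d=load("side4")
for z in (90,92,96,100): print("knob",z,proj(s,[[523.6,24.9,z]]).round(1),proj(d,[[523.6,24.9,z]]).round(1))
for z in (84,88,92): print("pin",z,proj(s,[[524.7,-85.1,z]]).round(1),proj(d,[[524.7,-85.1,z]]).round(1))
E
```

```text
knob 90 [[319.2 205.5]] [[352.9 258.4]]
knob 92 [[319.2 205.1]] [[352.9 257.6]]
knob 96 [[319.2 204.1]] [[353.  256.1]]
knob 100 [[319.2 203.1]] [[353.1 254.6]]
pin 84 [[280.2 225.9]] [[360.4 217.4]]
pin 88 [[280.1 224.9]] [[360.5 215.9]]
pin 92 [[280. 224.]] [[360.6 214.4]]
```

The knob's brass centre suggests the top is lower than 100 mm, so I'll check more closely before gripping.

```bash
python3 - <<'E'
from rig import capture
from h import *
import go
d=load("side6"); crop(d,320,220,70,60,10,"side6z")
s=load("scene4"); crop(s,300,180,40,40,14,"scene4z")
# predicted rims
t=np.linspace(0,2*np.pi,60)
for name,c,box in (("side6p",d,(320,220,70,60,10)),("scene4p",s,(300,180,40,40,14))):
    x0,y0,w,h,k=box
    im=cv2.resize(np.ascontiguousarray(c["frame"][y0:y0+h,x0:x0+w,::-1]),None,fx=k,fy=k,interpolation=cv2.INTER_NEAREST)
    for z,r,col in ((100,16,(0,255,0)),(92,16,(255,255,0)),(72,18,(0,0,255))):
        p=proj(c,np.c_[523.6+r*np.cos(t),24.9+r*np.sin(t),0*t+z])
        cv2.polylines(im,[((p-[x0,y0]+.5)*k).astype(int)],True,col,1)
    cv2.imwrite(f"pics/{name}.png",im)
E
```

```text
(no output)
```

View pics/side6p.png

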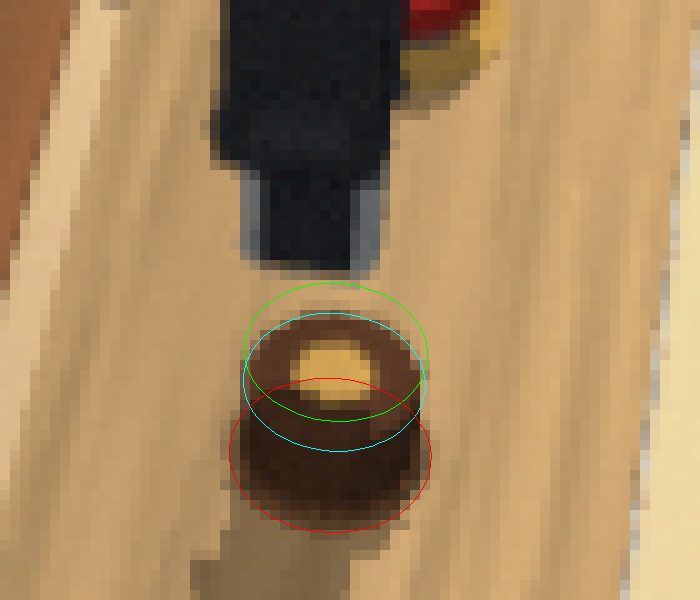

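View pics/scene4p.png

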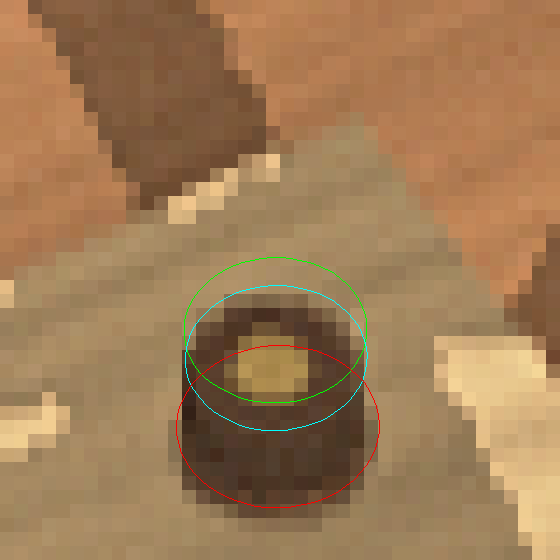

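```bash
python3 - <<'E'
from h import *
t=np.linspace(0,2*np.pi,60); ims=[]
for n,x0,y0 in (("scene4",260,205),("side4",341,200),("scene0",260,195),("side0",341,190)):
    c=load(n);w=h=40;k=10
    im=cv2.resize(np.ascontiguousarray(c["frame"][y0:y0+h,x0:x0+w,::-1]),None,fx=k,fy=k,interpolation=cv2.INTER_NEAREST)
    zz=((84,(0,255,0)),(91,(255,255,0))) if "4" in n else ((108,(0,255,0)),(101,(255,255,0)))
    for z,col in zz:
        p=proj(c,np.c_[524.7+15*np.cos(t),-85.1+15*np.sin(t),0*t+z])
        cv2.polylines(im,[((p-[x0,y0]+.5)*k).astype(int)],True,col,1)
    ims.append(im)
o=np.vstack([np.hstack(ims[:2]),np.hstack(ims[2:])]); cv2.imwrite("pics/pinz.png",cv2.resize(o,(600,600)))
E
```

```text
(no output)
```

View pics/pinz.png

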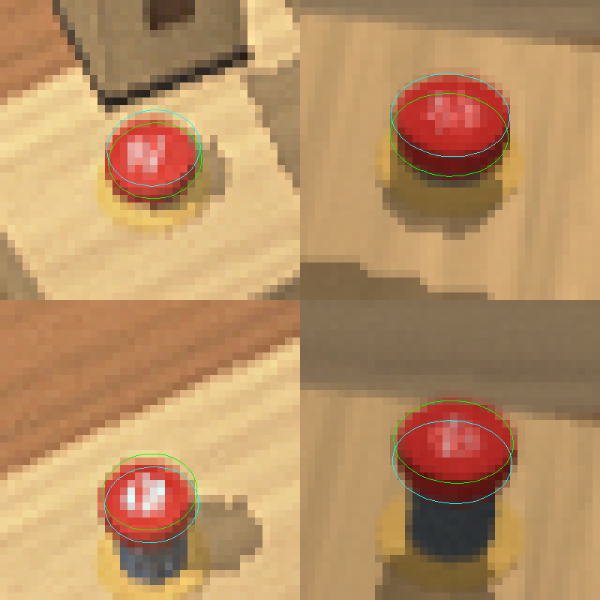

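The overlay disagrees with a full stroke. The cap rim sits nearer z≈91 (about 17 mm travel) than 84, and the knob top is at about 92, matching 1.25×17. I'll back off and see whether it is still settling.

Emit:
{"method": "move_arm", "body": {"series": [[0,0,0,0,0,-3,1],[0,0,0,0,0,-6,1],[0,0,0,0,2,-9,1],[0,0,0,0,6,-9.5,1],[0,0,0,0,10,-9.5,1]]}}

```text
time_s: 14.28
eef_pos: [524.4, 128.3, 188.4]
ee_rot: [0.003, 0.0, 1.0, 0.0]
force: [0.3, -0.9, -0.7]
grip_width: 1.003
```

```bash
cat > pz.py <<'E'
from rig import capture
from h import *
import sys
tag=sys.argv[1]
t=np.linspace(0,2*np.pi,60); rows=[]
for n in ("scene","side"):
    c=capture(n); np.savez(n+tag+".npz",**c); r=[]
    cv2.imwrite(f"pics/{n}{tag}.png",c["frame"][:,:,::-1])
    for X,rad,zz in (((524.7,-85.1),15,(84,91)),((523.6,24.9),16,(100,91))):
        u=proj(c,[[*X,90]])[0]; x0,y0=int(u[0])-18,int(u[1])-18
        im=cv2.resize(np.ascontiguousarray(c["frame"][y0:y0+36,x0:x0+36,::-1]),(396,396),interpolation=cv2.INTER_NEAREST);k=11
        b=np.array([0,0.9]) if n=="scene" else np.array([0.4,0.2])
        for z,col in zip(zz,((0,255,0),(255,255,0))):
            p=proj(c,np.c_[X[0]+rad*np.cos(t),X[1]+rad*np.sin(t),0*t+z])+b
            cv2.polylines(im,[((p-[x0,y0]+.5)*k).astype(int)],True,col,1)
        r.append(im)
    rows.append(np.hstack(r))
cv2.imwrite(f"pics/pz{tag}.png",cv2.resize(np.vstack(rows),(600,600)))
E
python3 pz.py 7
```

```text
(no output)
```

View pics/pz7.png

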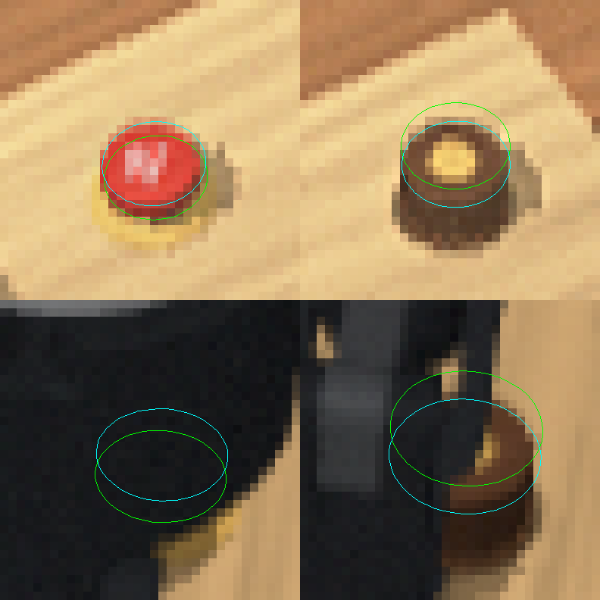

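The pin has settled at about 17 mm, barely on the over-centre point, so it is not home. A second, deeper blow is needed and there is time for it (14.4 s used). Back to the mallet.

```bash
python3 go.py 487.4 330 130 3.008
```

```text
t 14.38 pos [522.9 132.1 186.3] x-yaw -3.135 F [ 0.3 -0.2 -0.4] w 0.999
turn [0.002 0.002 0.14 ] shift cm [ 3.43 19.81  5.66] rows 5.0
```

Emit:
{"method": "move_arm", "body": {"series": [[0.002,0.002,0.07,0.7,4,0,1],[0.002,0.002,0.14,1.4,8,0,1],[0.002,0.002,0.14,2.1,12,1,1],[0.002,0.002,0.14,2.8,15.5,2,1],[0.002,0.002,0.14,3.3,18,3,1]]}}

```text
time_s: 14.8
eef_pos: [487.7, 315.1, 156.8]
ee_rot: [0.001, 0.066, 0.998, 0.001]
force: [0.3, 0.7, 0.0]
grip_width: 0.999
```

```bash
python3 go.py 487.4 330 120 3.008
```

```text
t 14.8 pos [487.7 315.1 156.8] x-yaw 3.01 F [0.3 0.7 0. ] w 0.999
turn [0.001 0.001 0.002] shift cm [0.23 1.46 3.68] rows 1.0
```

Emit:
{"method": "move_arm", "body": {"series": [[0,0,0.002,0.2,1.2,2,1],[0,0,0.002,0.23,1.46,3.4,1],[0,0,0.002,0.23,1.46,3.68,1],[0,0,0.002,0.23,1.46,3.68,1]]}}

```text
time_s: 15.13
eef_pos: [487.1, 329.8, 119.8]
ee_rot: [0.0, 0.066, 0.998, 0.0]
force: [0.4, -0.4, 0.2]
grip_width: 1.001
```

```bash
python3 go.py 487.4 330 26.5 3.008
```

```text
t 15.13 pos [487.1 329.8 119.8] x-yaw 3.009 F [ 0.4 -0.4  0.2] w 1.001
turn [0.    0.    0.001] shift cm [-0.02  0.02  9.33] rows 2.2
```

Emit:
{"method": "move_arm", "body": {"series": [[0,0,0,0,0,3.5,1],[0,0,0,0,0,6.5,1],[0,0,0,0,0,8.5,1],[0,0,0,0,0,9.3,1],[0,0,0,0,0,9.3,1]]}}

```text
time_s: 15.55
eef_pos: [487.2, 329.2, 26.5]
ee_rot: [-0.0, 0.067, 0.998, -0.0]
force: [-0.3, 0.6, -0.4]
grip_width: 0.999
```

Emit:
{"method": "move_arm", "body": {"series": [[0,0,0,0,0,0,0],[0,0,0,0,0,0,0],[0,0,0,0,0,0,0],[0,0,0,0,0,0,0],[0,0,0,0,0,0,0]], "grip_force": 120}}

```text
time_s: 15.97
eef_pos: [487.6, 329.3, 27.2]
ee_rot: [0.0, 0.067, 0.998, 0.0]
force: [0.4, 0.2, -0.6]
grip_width: 0.299
```

Emit:
{"method": "move_arm", "body": {"series": [[0,0,0,0,0,0,0],[0,0,0,0,0,0,0],[0,0,0,0,0,0,0]]}}

```text
time_s: 16.22
eef_pos: [487.6, 329.5, 27.6]
ee_rot: [0.0, 0.067, 0.998, 0.0]
force: [-2.6, 0.7, 3.5]
grip_width: 0.19
```

Emit:
{"method": "move_arm", "body": {"series": [[0,0,0,0,0,-1,0],[0,0,0,0,0,-4,0],[0,0,0,0,0,-8,0],[0,0,0,0,0,-12,0],[0,0,0,0,0,-15,0]]}}

```text
time_s: 16.63
eef_pos: [487.6, 329.5, 181.2]
ee_rot: [0.001, 0.067, 0.998, 0.001]
force: [1.0, -0.2, -3.1]
grip_width: 0.19
```

```bash
python3 go.py 484.5 -79.7 190 3.008
```

```text
t 16.63 pos [487.6 329.5 181.2] x-yaw 3.008 F [ 1.  -0.2 -3.1] w 0.19
turn [0.002 0.003 0.   ] shift cm [ -5.13 -40.6   -0.93] rows 9.8
```

Emit:
{"method": "move_arm", "body": {"series": [[0.002,0.003,0,-0.4,-3,-0.9,0],[0.002,0.003,0,-0.9,-7,-0.9,0],[0.002,0.003,0,-1.4,-11,-0.9,0],[0.002,0.003,0,-1.9,-15,-0.9,0],[0.002,0.003,0,-2.4,-19,-0.9,0]]}}

```text
time_s: 17.05
eef_pos: [485.3, 136.3, 190.3]
ee_rot: [-0.0, 0.066, 0.998, -0.0]
force: [1.9, 0.1, -2.2]
grip_width: 0.192
```

```bash
python3 go.py 484.5 -79.7 190 3.008
```

```text
t 17.05 pos [485.3 136.3 190.3] x-yaw 3.009 F [ 1.9  0.1 -2.2] w 0.192
turn [-0.001 -0.001  0.001] shift cm [ -2.77 -21.42   0.04] rows 5.2
```

Emit:
{"method": "move_arm", "body": {"series": [[0,0,0,-0.5,-4,0,0],[0,0,0,-1,-8,0,0],[0,0,0,-1.5,-12,0,0],[0,0,0,-2.1,-16,0,0],[0,0,0,-2.6,-19.5,0,0]]}}

```text
time_s: 17.47
eef_pos: [484.6, -62.8, 190.8]
ee_rot: [-0.0, 0.067, 0.998, -0.0]
force: [0.6, -0.0, -3.7]
grip_width: 0.19
```

```bash
python3 go.py 484.5 -79.7 186.5 3.008
```

```text
t 17.47 pos [484.6 -62.8 190.8] x-yaw 3.008 F [ 0.6 -0.  -3.7] w 0.19
turn [-0.001 -0.001  0.   ] shift cm [-0.21 -1.67  0.43] rows 0.4
```

Emit:
{"method": "move_arm", "body": {"series": [[0,0,0,-0.2,-1.2,0.4,0],[0,0,0,-0.21,-1.67,0.43,0],[0,0,0,-0.21,-1.67,0.43,0],[0,0,0,-0.21,-1.67,0.43,0],[0,0,0,-0.21,-1.67,0.43,0]]}}

```text
time_s: 17.88
eef_pos: [484.5, -78.5, 186.7]
ee_rot: [-0.0, 0.066, 0.998, -0.0]
force: [-0.5, -0.4, -3.4]
grip_width: 0.189
```

```bash
python3 a.py; python3 go.py 484.5 -79.7 186.5 3.008; python3 pz.py 8
```

```text
[484.45209032 -78.4780452  186.7226823 ] [ 0.004 -0.001  0.001 -0.001 -0.004 -0.003]
t 17.88 pos [484.5 -78.5 186.7] x-yaw 3.01 F [-0.5 -0.4 -3.4] w 0.189
turn [-0.001 -0.001  0.002] shift cm [-0.02 -0.12  0.02] rows 0.0
```

View pics/side8.png

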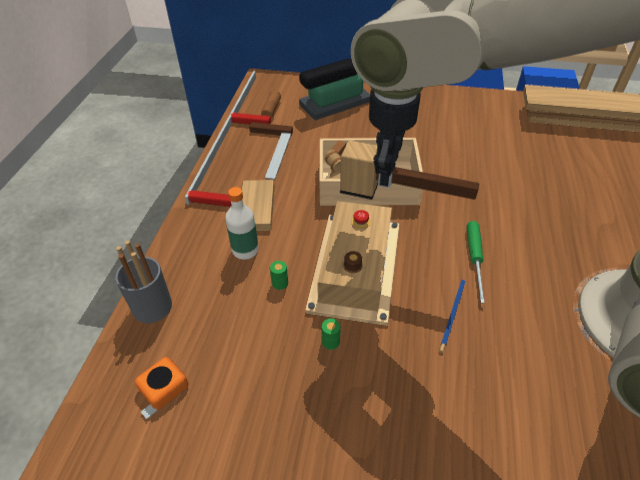

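View pics/pz8.png

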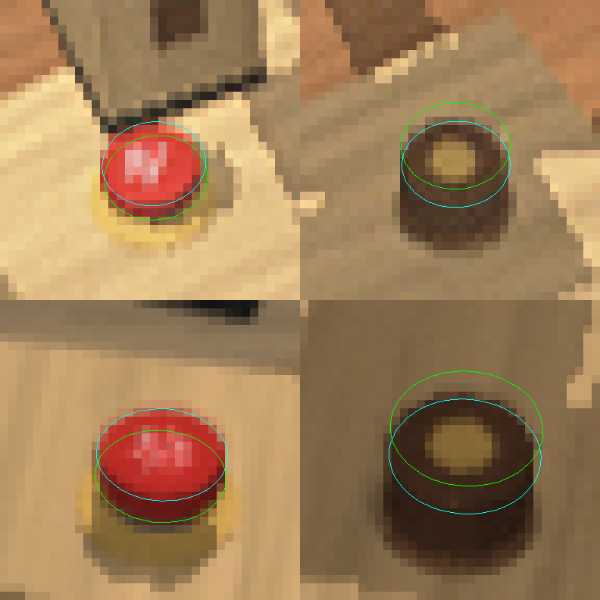

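Both views agree: cap rim at ~91 mm and knob top at ~92 mm. Delivering the deeper blow, with about 23.5–24 mm commanded peak travel.

Emit:
{"method": "move_arm", "body": {"series": [[0,0,0,0,0,2.5,0],[0,0,0,0,0,6.1,0],[0,0,0,0,0,7.2,0],[0,0,0,0,0,6.2,0],[0,0,0,0,0,3,0]]}}

```text
time_s: 18.4
eef_pos: [482.6, -77.2, 153.9]
ee_rot: [-0.004, 0.065, 0.998, 0.001]
force: [1.3, 0.2, -3.5]
grip_width: 0.189
```

Emit:
{"method": "move_arm", "body": {"series": [[0,0,0,0,0,-2.5,0],[0,0,0,0,0,-3.5,0],[0,0,0,0,0,-3.5,0]]}}

```text
time_s: 18.65
eef_pos: [484.1, -77.3, 191.6]
ee_rot: [-0.002, 0.065, 0.998, 0.0]
force: [-0.2, -0.4, -2.5]
grip_width: 0.19
```

```bash
python3 b.py; python3 pz.py 9
```

```text
[484.0690556  -77.26252846 191.57084131] dz 4.8481590085804385 vz mm/s -24.199942917852827 F [-0.2 -0.4 -2.5]
```

View pics/pz9.png

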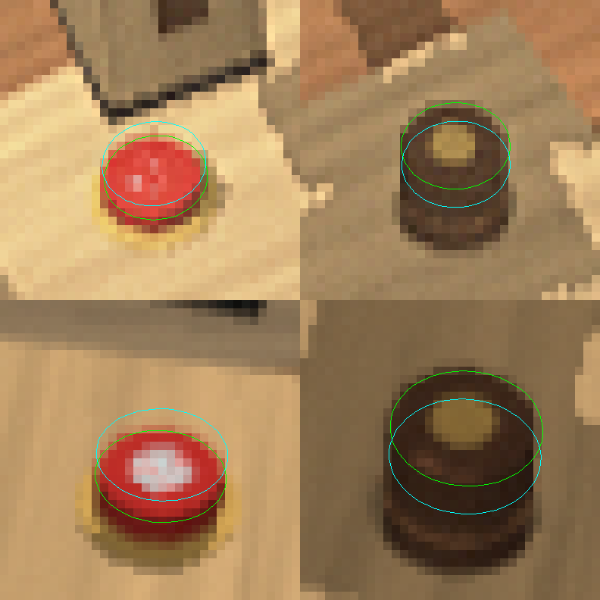

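Now the pin cap matches the 84 mm rim and the knob matches the 100 mm rim in both views, so it is fully home. Returning the mallet.

```bash
python3 go.py 487.3 330.2 190 3.008
```

```text
t 18.75 pos [482.7 -76.9 188.4] x-yaw 3.011 F [-0.5  0.4 -3.5] w 0.186
turn [ 0.002 -0.009  0.003] shift cm [ 4.84 40.43 -0.05] rows 9.8
```

Emit:
{"method": "move_arm", "body": {"series": [[0.001,-0.004,0,0.3,2.5,0,0],[0.001,-0.004,0,0.7,6,0,0],[0.001,-0.004,0,1.2,10,0,0],[0.001,-0.004,0,1.7,14,0,0],[0.001,-0.004,0,2.2,18,0,0]]}}

```text
time_s: 19.17
eef_pos: [483.3, 106.2, 187.4]
ee_rot: [-0.004, 0.065, 0.998, 0.0]
force: [0.5, -0.3, -3.1]
grip_width: 0.187
```

```bash
python3 go.py 487.3 330.2 190 3.008
```

```text
t 19.17 pos [483.3 106.2 187.4] x-yaw 3.011 F [ 0.5 -0.3 -3.1] w 0.187
turn [ 0.    -0.008  0.003] shift cm [ 2.53 22.26 -0.24] rows 5.4
```

Emit:
{"method": "move_arm", "body": {"series": [[0,-0.008,0.003,0.5,4,-0.2,0],[0,-0.008,0.003,1,8,-0.2,0],[0,-0.008,0.003,1.4,12,-0.2,0],[0,-0.008,0.003,1.9,16,-0.2,0],[0,-0.008,0.003,2.3,19.5,-0.2,0]]}}

```text
time_s: 19.58
eef_pos: [484.8, 305.0, 187.7]
ee_rot: [-0.001, 0.067, 0.998, -0.0]
force: [0.7, -0.8, -3.0]
grip_width: 0.192
```

```bash
python3 go.py 487.3 330.2 130 3.008
```

```text
t 19.58 pos [484.8 305.  187.7] x-yaw 3.008 F [ 0.7 -0.8 -3. ] w 0.192
turn [-0.001 -0.002  0.   ] shift cm [0.07 2.54 5.77] rows 1.5
```

Emit:
{"method": "move_arm", "body": {"series": [[-0.001,-0.002,0,0.07,1.8,1,0],[-0.001,-0.002,0,0.07,2.54,3,0],[-0.001,-0.002,0,0.07,2.54,5,0],[-0.001,-0.002,0,0.07,2.54,5.77,0],[-0.001,-0.002,0,0.07,2.54,5.77,0]]}}

```text
time_s: 20.0
eef_pos: [485.8, 329.6, 126.9]
ee_rot: [-0.003, 0.067, 0.998, -0.001]
force: [0.5, 0.4, -2.9]
grip_width: 0.191
```

```bash
python3 go.py 487.3 330.2 36 3.008
```

```text
t 20.0 pos [485.8 329.6 126.9] x-yaw 3.008 F [ 0.5  0.4 -2.9] w 0.191
turn [-0.003 -0.006  0.   ] shift cm [-0.19  0.1   9.09] rows 2.2
```

Emit:
{"method": "move_arm", "body": {"series": [[-0.003,-0.006,0,-0.19,0.1,2.5,0],[-0.003,-0.006,0,-0.19,0.1,5,0],[-0.003,-0.006,0,-0.19,0.1,7,0],[-0.003,-0.006,0,-0.19,0.1,8.4,0],[-0.003,-0.006,0,-0.19,0.1,8.9,0]]}}

```text
time_s: 20.42
eef_pos: [486.8, 329.5, 36.4]
ee_rot: [-0.001, 0.067, 0.998, -0.0]
force: [-0.6, -0.3, -3.6]
grip_width: 0.19
```

Emit:
{"method": "move_arm", "body": {"series": [[0,0,0,0,0,0.2,0],[0,0,0,0,0,0.4,0],[0,0,0,0,0,0.4,0]]}}

```text
time_s: 20.67
eef_pos: [487.3, 329.5, 33.2]
ee_rot: [-0.0, 0.067, 0.998, -0.0]
force: [-0.1, 0.4, -3.6]
grip_width: 0.191
```

```bash
python3 go.py 487.3 330.2 29 3.008; python3 - <<'E'
from rig import capture
from h import *
c=capture("side"); np.savez("side10.npz",**c); crop(c,270,380,190,100,4,"side10")
E
```

```text
t 20.67 pos [487.3 329.5  33.2] x-yaw 3.007 F [-0.1  0.4 -3.6] w 0.191
turn [-0.    -0.001 -0.001] shift cm [0.01 0.07 0.42] rows 0.1
```

View pics/side10.png

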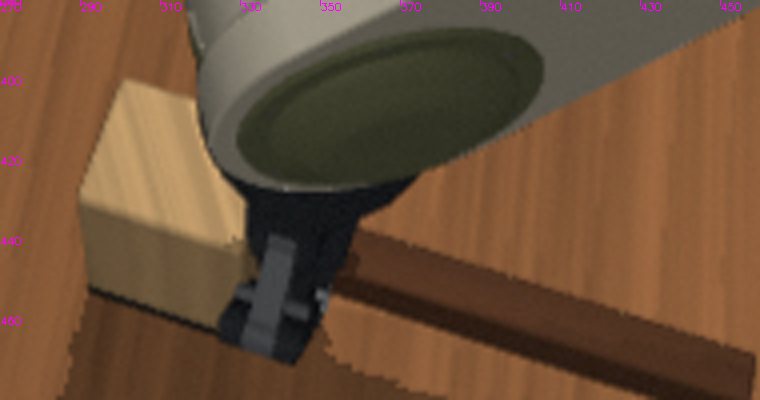

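Emit:
{"method": "move_arm", "body": {"series": [[0,0,0,0,0,0.2,0],[0,0,0,0,0,0.4,0],[0,0,0,0,0,0.45,0],[0,0,0,0,0,0.45,0]]}}

```text
time_s: 21.05
eef_pos: [487.3, 329.5, 28.8]
ee_rot: [-0.0, 0.067, 0.998, -0.0]
force: [0.3, -0.2, -2.8]
grip_width: 0.194
```

Emit:
{"method": "move_arm", "body": {"series": [[0,0,0,0,0,0.05,0],[0,0,0,0,0,0.1,0],[0,0,0,0,0,0.1,0]]}}

```text
time_s: 21.3
eef_pos: [487.3, 329.5, 27.7]
ee_rot: [-0.0, 0.067, 0.998, -0.0]
force: [-0.2, -0.0, -2.7]
grip_width: 0.185
```

Emit:
{"method": "move_arm", "body": {"series": [[0,0,0,0,0,0.05,0],[0,0,0,0,0,0.08,0],[0,0,0,0,0,0.08,0]]}}

```text
time_s: 21.55
eef_pos: [487.3, 329.6, 27.6]
ee_rot: [-0.0, 0.067, 0.998, -0.0]
force: [-3.5, -1.1, 4.6]
grip_width: 0.195
```

Contact (+4.6 N). Release and rise.

Emit:
{"method": "move_arm", "body": {"series": [[0,0,0,0,0,0,0.22],[0,0,0,0,0,0,0.3],[0,0,0,0,0,0,0.5],[0,0,0,0,0,0,0.8],[0,0,0,0,0,0,1]], "grip_force": 40}}

```text
time_s: 21.97
eef_pos: [487.4, 329.6, 27.6]
ee_rot: [-0.0, 0.067, 0.998, -0.0]
force: [-0.6, -0.1, -0.9]
grip_width: 0.719
```

Emit:
{"method": "move_arm", "body": {"series": [[0,0,0,0,0,0,1],[0,0,0,0,0,0,1],[0,0,0,0,0,0,1]]}}

```text
time_s: 22.22
eef_pos: [487.4, 329.6, 27.6]
ee_rot: [-0.0, 0.067, 0.998, -0.0]
force: [0.5, 0.1, 0.1]
grip_width: 1.003
```

Emit:
{"method": "move_arm", "body": {"series": [[0,0,0,0,0,-1,1],[0,0,0,0,0,-4,1],[0,0,0,0,0,-8,1],[0,0,0,0,0,-12,1],[0,0,0,0,0,-14,1]]}}

```text
time_s: 22.63
eef_pos: [488.6, 330.2, 173.4]
ee_rot: [0.003, 0.067, 0.998, 0.001]
force: [-0.1, 0.4, 0.6]
grip_width: 1.001
```

```bash
python3 go.py 523.6 25 180 3.14
```

```text
t 22.63 pos [488.6 330.2 173.4] x-yaw 3.008 F [-0.1  0.4  0.6] w 1.001
turn [ 0.003  0.006 -0.132] shift cm [ -7.55 -29.78  -0.72] rows 7.4
```

Emit:
{"method": "move_arm", "body": {"series": [[0.003,0.006,-0.05,-0.8,-3,-0.5,1],[0.003,0.006,-0.13,-1.8,-7,-0.5,1],[0.003,0.006,-0.132,-2.8,-11,-0.5,1],[0.003,0.006,-0.132,-3.8,-15,-0.5,1],[0.003,0.006,-0.132,-4.8,-19,-0.5,1]]}}

```text
time_s: 23.05
eef_pos: [510.6, 133.8, 179.0]
ee_rot: [0.001, 0.001, 1.0, -0.0]
force: [0.9, 0.5, 0.5]
grip_width: 1.002
```

```bash
python3 go.py 523.6 25 160 3.14
```

```text
t 23.05 pos [510.6 133.8 179. ] x-yaw 3.14 F [0.9 0.5 0.5] w 1.002
turn [-0.     0.001  0.   ] shift cm [ -1.31 -10.87   1.91] rows 2.7
```

Emit:
{"method": "move_arm", "body": {"series": [[0,0,0,-0.5,-4,0.6,1],[0,0,0,-0.9,-8,1.2,1],[0,0,0,-1.3,-10.5,1.9,1],[0,0,0,-1.3,-10.87,1.9,1],[0,0,0,-1.3,-10.87,1.9,1]]}}

```text
time_s: 23.47
eef_pos: [523.5, 23.8, 160.4]
ee_rot: [0.001, 0.002, 1.0, 0.0]
force: [0.4, 0.1, -0.5]
grip_width: 1.001
```

```bash
python3 - <<'E'
from rig import capture
from h import *
import go
c=capture("side"); np.savez("side11.npz",**c); cv2.imwrite("pics/side11.png",c["frame"][:,:,::-1])
w=capture("wrist"); np.savez("wrist11.npz",**w); cv2.imwrite("pics/wrist11.png",w["frame"][:,:,::-1])
print(proj(w,[[523.6,24.9,100]]))
go.go([523.6,25,75.5],3.1416)
E
```

```text
[[310.64648625 264.80067678]]
t 23.57 pos [523.5  25.8 160.7] x-yaw 3.141 F [0.7 0.5 0.3] w 1.0
turn [ 0.     0.002 -0.001] shift cm [ 0.   -0.08  8.52] rows 2.0
```

View pics/side11.png

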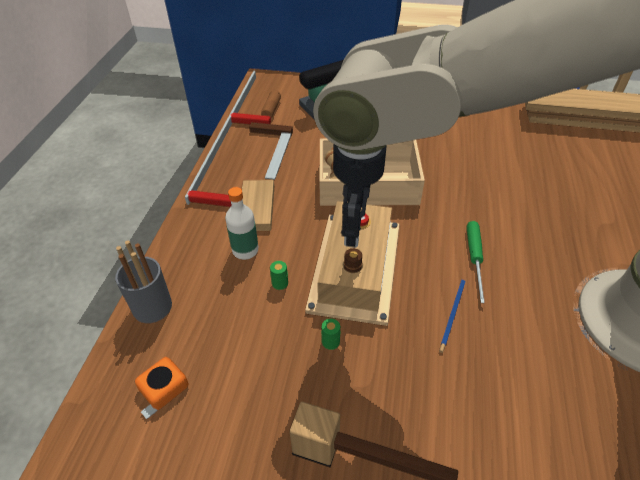

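View pics/wrist11.png

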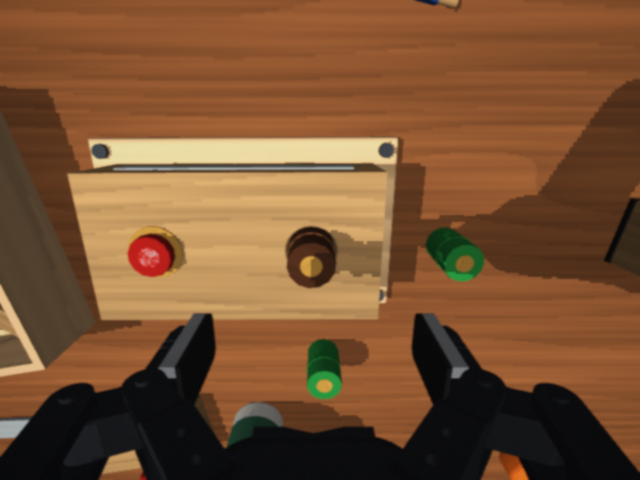

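The mallet stands and the knob's brass disc is at wrist (311,265), exactly as predicted. Descending on it.

Emit:
{"method": "move_arm", "body": {"series": [[0,0,0,0,0,2,1],[0,0,0,0,-0.05,4,1],[0,0,0,0,-0.08,5.5,1],[0,0,0,0,-0.08,6.5,1],[0,0,0,0,-0.08,7,1]]}}

```text
time_s: 23.98
eef_pos: [523.2, 26.2, 89.9]
ee_rot: [0.0, -0.0, 1.0, 0.0]
force: [0.6, 0.8, -0.2]
grip_width: 1.0
```

```bash
python3 go.py 523.6 25 75.5 3.1416
```

```text
t 23.98 pos [523.2  26.2  89.9] x-yaw -3.141 F [ 0.6  0.8 -0.2] w 1.0
turn [0.    0.001 0.001] shift cm [-0.04 -0.12  1.44] rows 0.3
```

Emit:
{"method": "move_arm", "body": {"series": [[0,0,0,0,-0.1,0.6,1],[0,0,0,0,-0.12,1.1,1],[0,0,0,0,-0.12,1.4,1],[0,0,0,0,-0.12,1.4,1]]}}

```text
time_s: 24.32
eef_pos: [523.2, 25.1, 75.7]
ee_rot: [0.0, -0.0, 1.0, 0.0]
force: [-0.8, 0.3, -0.6]
grip_width: 1.001
```

```bash
python3 go.py 523.6 25 75.5 3.1416
```

```text
t 24.32 pos [523.2  25.1  75.7] x-yaw -3.141 F [-0.8  0.3 -0.6] w 1.001
turn [0.001 0.    0.001] shift cm [-0.04 -0.01  0.02] rows 0.0
```

Emit:
{"method": "move_arm", "body": {"series": [[0,0,0,0,0,0,0.5],[0,0,0,0,0,0,0.4],[0,0,0,0,0,0,0.3],[0,0,0,0,0,0,0.2],[0,0,0,0,0,0,0.2]], "grip_force": 30}}

```text
time_s: 24.73
eef_pos: [523.3, 25.1, 76.0]
ee_rot: [0.0, -0.0, 1.0, 0.0]
force: [-0.5, -0.7, 1.6]
grip_width: 0.364
```

Emit:
{"method": "move_arm", "body": {"series": [[0,0,0,0,0,0,0.2],[0,0,0,0,0,0,0.2],[0,0,0,0,0,0,0.2]]}}

```text
time_s: 24.98
eef_pos: [523.4, 25.0, 76.1]
ee_rot: [0.001, -0.0, 1.0, 0.0]
force: [-0.7, -0.1, 0.6]
grip_width: 0.363
```

```bash
python3 go.py 523.6 25 75.5 3.1416
```

```text
t 24.98 pos [523.4  25.   76.1] x-yaw -3.141 F [-0.7 -0.1  0.6] w 0.363
turn [0.    0.001 0.001] shift cm [-0.02 -0.    0.06] rows 0.0
```

Emit:
{"method": "move_arm", "body": {"series": [[0,0,0,0,0,-0.5,0.2],[0,0,0,0,0,-1.5,0.2],[0,0,0,0,0,-3,0.2],[0,0,0,0,0,-4.5,0.2],[0,0,0,0,0,-6,0.2]], "grip_force": 40}}

```text
time_s: 25.4
eef_pos: [523.4, 25.0, 137.6]
ee_rot: [0.001, -0.0, 1.0, 0.0]
force: [0.7, 0.0, -0.7]
grip_width: 0.36
```

Emit:
{"method": "move_arm", "body": {"series": [[0,0,0,0,0,-1.5,0.2],[0,0,0,0,0,-3,0.2],[0,0,0,0,0,-3.5,0.2],[0,0,0,0,0,-3.5,0.2]]}}

```text
time_s: 25.73
eef_pos: [523.9, 24.9, 174.2]
ee_rot: [0.002, -0.0, 1.0, -0.0]
force: [-0.3, -0.0, -0.4]
grip_width: 0.362
```

```bash
python3 - <<'E'
from rig import capture
from h import *
import go
c=capture("side"); np.savez("side12.npz",**c); crop(c,290,150,140,120,5,"side12")
go.go([496.3,-292.4,170],3.1416+0.187)
E
```

```text
t 25.78 pos [523.4  25.  172.9] x-yaw -3.141 F [-0.3 -0.1 -1.4] w 0.361
turn [-0.     0.002 -0.186] shift cm [  2.73 -31.74   0.29] rows 7.6
```

View pics/side12.png

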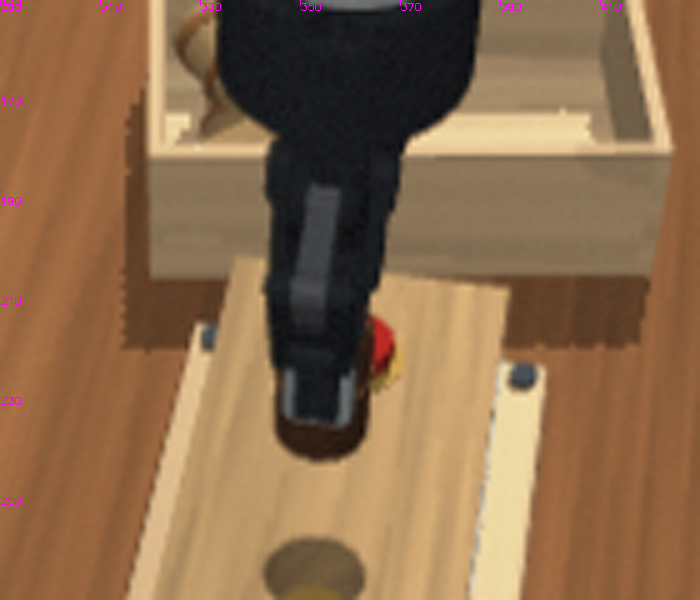

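The knob is in the gripper (side (353,232)), the well is empty, and the pin is still down. Moving to the box.

Emit:
{"method": "move_arm", "body": {"series": [[0,0.002,-0.04,0.2,-2,0.2,0.2],[0,0.002,-0.08,0.5,-5.5,0.2,0.2],[0,0.002,-0.12,0.8,-9,0.2,0.2],[0,0.002,-0.16,1.1,-12.5,0.2,0.2],[0,0.002,-0.186,1.4,-16,0.2,0.2]]}}

```text
time_s: 26.2
eef_pos: [508.7, -136.3, 169.9]
ee_rot: [-0.001, -0.094, 0.996, 0.0]
force: [1.3, -0.7, -1.1]
grip_width: 0.355
```

```bash
python3 go.py 496.3 -292.4 170 3.3286
```

```text
t 26.2 pos [ 508.7 -136.3  169.9] x-yaw -2.952 F [ 1.3 -0.7 -1.1] w 0.355
turn [ 0.001 -0.001  0.002] shift cm [  4.15 -15.1   -0.02] rows 3.8
```

Emit:
{"method": "move_arm", "body": {"series": [[0,0,0,0.9,-3.3,0,0.2],[0,0,0,1.8,-6.6,0,0.2],[0,0,0,2.7,-9.9,0,0.2],[0,0,0,3.5,-12.5,0,0.2],[0,0,0,4,-14.5,0,0.2]]}}

```text
time_s: 26.62
eef_pos: [495.6, -288.3, 168.4]
ee_rot: [-0.001, -0.094, 0.996, 0.001]
force: [-0.5, 0.8, -0.5]
grip_width: 0.357
```

Emit:
{"method": "move_arm", "body": {"series": [[0,0,0,0,0,0,0.2],[0,0,0,0,0,0,0.2]]}}

```text
time_s: 26.78
eef_pos: [494.9, -288.8, 167.0]
ee_rot: [-0.002, -0.093, 0.996, 0.002]
force: [0.1, 0.5, -0.7]
grip_width: 0.359
```

```bash
python3 - <<'E'
from rig import capture
from h import *
import go
c=capture("scene"); np.savez("scene13.npz",**c); crop(c,140,190,150,140,4,"scene13")
c=capture("side"); np.savez("side13.npz",**c); crop(c,300,90,140,120,5,"side13")
go.go([496.3,-292.4,60],3.1416+0.187)
E
```

```text
t 26.88 pos [ 495.5 -287.3  167.7] x-yaw -2.954 F [-0.6  0.7  0.2] w 0.363
turn [ 0.004 -0.003  0.001] shift cm [-0.02 -0.56 10.77] rows 2.6
```

View pics/scene13.png

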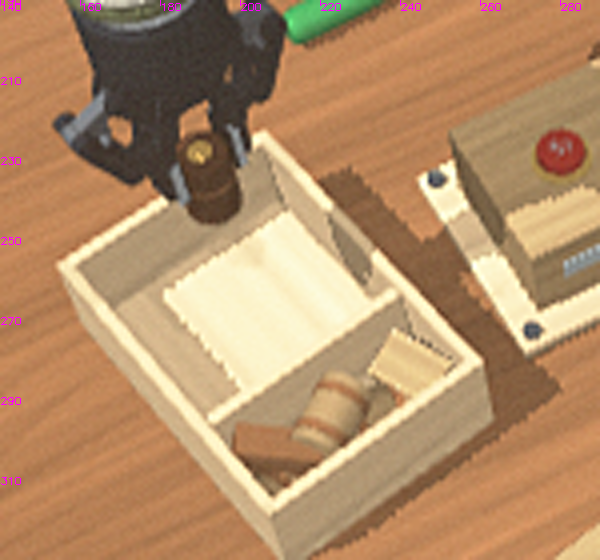

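View pics/side13.png

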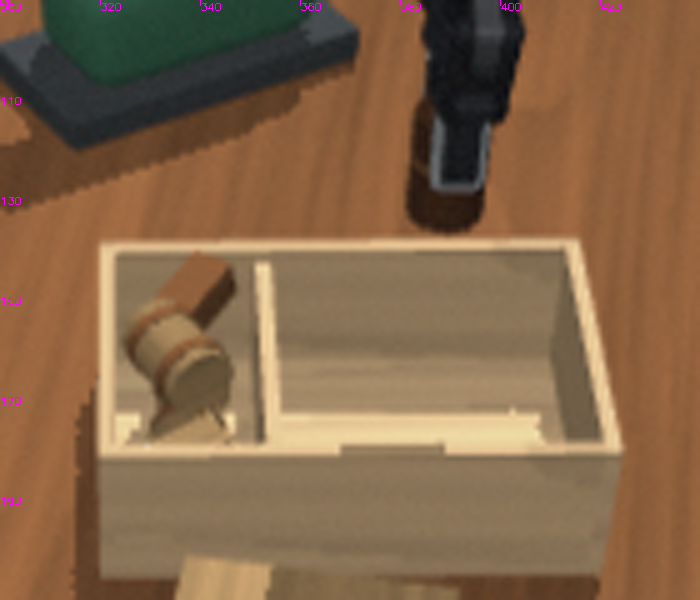

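Emit:
{"method": "move_arm", "body": {"series": [[0.004,-0.003,0,0,-0.4,2.5,0.2],[0.004,-0.003,0,0,-0.56,5.5,0.2],[0.004,-0.003,0,0,-0.56,8,0.2],[0.004,-0.003,0,0,-0.56,10,0.2],[0.004,-0.003,0,0,-0.56,11,0.2]]}}

```text
time_s: 27.3
eef_pos: [495.4, -290.3, 55.1]
ee_rot: [-0.002, -0.095, 0.996, 0.002]
force: [0.9, 1.6, -0.8]
grip_width: 0.358
```

```bash
python3 go.py 496.3 -292.4 37 3.3286
```

```text
t 27.3 pos [ 495.4 -290.3   55.1] x-yaw -2.952 F [ 0.9  1.6 -0.8] w 0.358
turn [ 0.003 -0.003  0.002] shift cm [-0.05 -0.23  1.81] rows 0.4
```

Emit:
{"method": "move_arm", "body": {"series": [[0.003,-0.003,0,0,-0.23,0.7,0.2],[0.003,-0.003,0,0,-0.23,1.3,0.2],[0.003,-0.003,0,0,-0.23,1.7,0.2],[0.003,-0.003,0,0,-0.23,1.8,0.2],[0.003,-0.003,0,0,-0.23,1.8,0.2]]}}

```text
time_s: 27.72
eef_pos: [496.0, -292.7, 37.6]
ee_rot: [0.0, -0.095, 0.996, -0.0]
force: [-0.0, 1.2, -0.3]
grip_width: 0.36
```

Emit:
{"method": "move_arm", "body": {"series": [[0,0,0,0,0,0.1,0.2],[0,0,0,0,0,0.2,0.2],[0,0,0,0,0,0.25,0.2],[0,0,0,0,0,0.25,0.2]]}}

```text
time_s: 28.05
eef_pos: [496.1, -292.7, 35.2]
ee_rot: [0.0, -0.095, 0.996, -0.0]
force: [0.5, -0.3, -1.2]
grip_width: 0.359
```

Emit:
{"method": "move_arm", "body": {"series": [[0,0,0,0,0,0.08,0.2],[0,0,0,0,0,0.16,0.2],[0,0,0,0,0,0.16,0.2]]}}

```text
time_s: 28.3
eef_pos: [496.0, -292.7, 33.5]
ee_rot: [0.0, -0.095, 0.996, -0.0]
force: [-0.1, 0.8, -0.2]
grip_width: 0.359
```

Emit:
{"method": "move_arm", "body": {"series": [[0,0,0,0,0,0.05,0.2],[0,0,0,0,0,0.1,0.2],[0,0,0,0,0,0.1,0.2]]}}

```text
time_s: 28.55
eef_pos: [496.2, -292.7, 33.1]
ee_rot: [0.001, -0.095, 0.996, -0.0]
force: [-2.1, 0.9, 4.9]
grip_width: 0.36
```

Floor contact (+4.9 N at z 33, as computed). Open partly and withdraw.

Emit:
{"method": "move_arm", "body": {"series": [[0,0,0,0,0,0,0.4],[0,0,0,0,0,0,0.48],[0,0,0,0,0,0,0.55],[0,0,0,0,0,0,0.6],[0,0,0,0,0,0,0.6]]}}

```text
time_s: 28.97
eef_pos: [496.1, -292.7, 33.0]
ee_rot: [0.001, -0.095, 0.996, -0.0]
force: [0.8, -0.2, 0.4]
grip_width: 0.602
```

Emit:
{"method": "move_arm", "body": {"series": [[0,0,0,0,0,0,0.6],[0,0,0,0,0,-0.5,0.6],[0,0,0,0,0,-2,0.6],[0,0,0,0,0,-4.5,0.6],[0,0,0,0,0,-7.5,0.6]]}}

```text
time_s: 29.38
eef_pos: [495.4, -292.1, 108.0]
ee_rot: [-0.0, -0.095, 0.996, 0.001]
force: [0.4, 0.3, 0.6]
grip_width: 0.6
```

Emit:
{"method": "move_arm", "body": {"series": [[0,0,0,0,0,-3,0.6],[0,0,0,0,0,-6,0.6],[0,0,0,0,0,-9,0.6],[0,0,0,0,0,-11,0.6],[0,0,0,0,0,-11,0.6]]}}

```text
time_s: 29.8
eef_pos: [496.7, -293.3, 223.1]
ee_rot: [0.002, -0.095, 0.996, -0.002]
force: [0.5, -0.3, -0.2]
grip_width: 0.598
```

```bash
python3 pz.py 14; python3 go.py 496 -292 200 3.3286
```

```text
t 29.9 pos [ 495.5 -292.3  218.4] x-yaw -2.952 F [-0.4  0.3 -0.5] w 0.599
turn [ 0.001 -0.     0.002] shift cm [-0.05  0.02  1.84] rows 0.4
```

View pics/scene14.png

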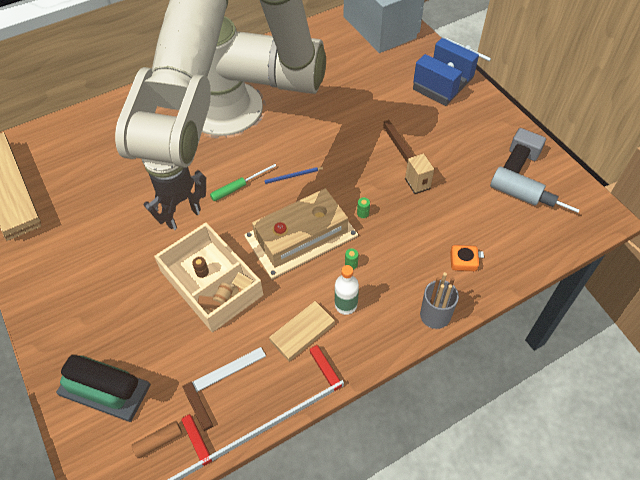

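View pics/side14.png

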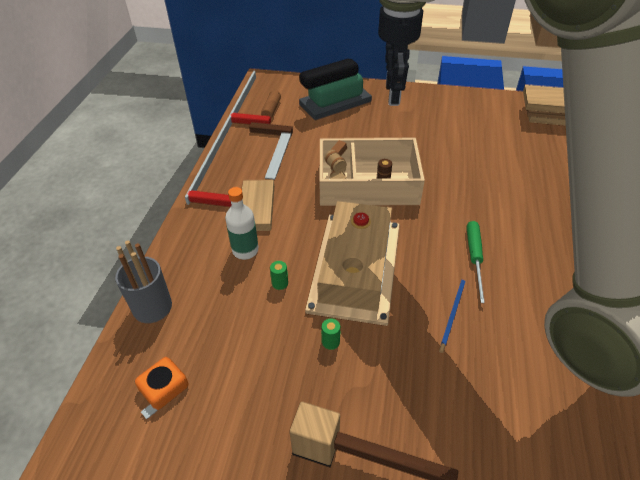

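View pics/pz14.png

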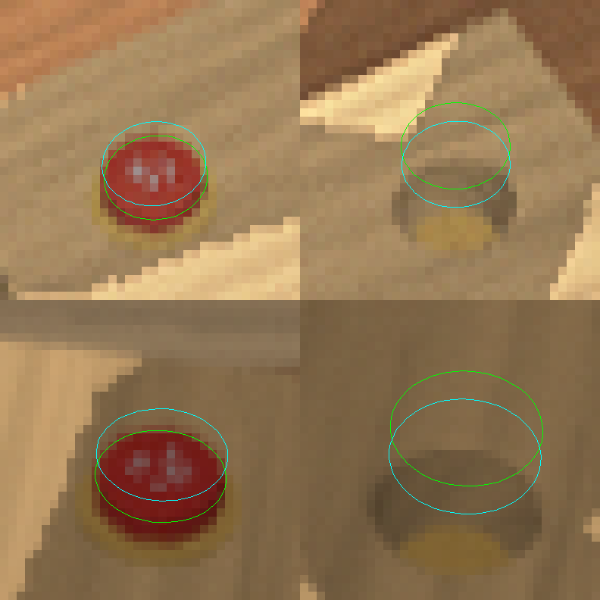

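The final pictures show the knob upright in the empty compartment (scene (201,267), side (385,168)). The pin is fully down, the mallet stands on its face (scene (420,173)), and the bottle is upright. Handing in.

```bash
python3 -c "
from rig import job
print(job.finish_job())"
```

```text
the job is handed in; nothing more can be done
None
```

The job is done and handed in at about 30 s, but it took two blows of the mallet, not one. I struck the pin with the rubber face, stood the mallet back where it had been, and set the knob down in the empty compartment of the parts box.

- **First blow fell short:** it struck at about 0.4 m/s, estimated from an air rehearsal. It left the pin resting at about 17 mm of travel, with the knob only partly raised (top about 92 mm instead of 100 mm).
- **Mallet stood down in between:** I had already returned the mallet and started towards the knob when the overlay on the camera pictures showed the shortfall. I had not touched the knob, so I fetched the mallet again.
- **Second blow:** this brisk, deeper blow sent the pin home. The cap then matched 84 mm and the knob top 100 mm in both camera views.
- **Last pictures:** the pin is still fully down and the well is empty. The knob is upright in the empty compartment, the mallet stands on its rubber face, and the glue bottle is upright and undisturbed.
- **Forces:** readings at the ends of moves stayed under 6 N. I did not record the peaks during the blows, so I cannot say how high they went. The gripper was open and clear of everything at hand-in.

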